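# Stop a rotary fixture rocking and key the laser on

### The job

The rotary fixture rocks on the laser table because its screw foot hangs clear. Without shoving it out of place, screw that foot down by its knurled knob until the fixture stands firm with its weight on all four feet and no longer rocks either way (not so far that another foot lifts); then take the laser key from the tool block, push it fully home in the control box's key switch and turn it clockwise to on, leaving it in the switch and everything else undisturbed.

Things in the scene. Friction and masses are not known exactly. Their poses are not given: they have to be found in the camera images.
- fixture: Rotary fixture, about 2.8 kg, loose: aluminium base plate 170 x 250 mm (x by y), top face 34 mm above the table; grey headstock at +y (top 122 mm up), chuck and brass blank along y, small tailstock at -y (top 99 mm), all at x above -18 mm. Origin: centre of the base at table level, z up. Feet at x = +-65, y = +-100 mm: three plain rubber ones of equal height and a screw foot at (-65, -100).
- knob_top (a point): Centre of the flat top, 75 mm above the table, of the screw foot's knurled steel knob: 36 mm across, 28 mm high, upright, free 45 mm round its axis. Captive in the plate: it turns but does not rise or sink. Clockwise from above drives the foot down, 6 mm per turn; stiff (0.05 N m), stays where left, also when pressed; over a turn is free from any start. The point does not turn with the knob.
- screw_foot: Spindle with a 29 mm rubber pad under the knob, moving up and down as that turns; origin on the spindle, some way above the sole. At first it hangs 0.8 to 4 mm clear: 2 to 7 N down on the knob rocks that corner over until the pad meets the table, then it is firm (0.1 mm per N). Rubber yields: an eighth of a turn past first touch all four feet bear well; past a fifth another foot starts to lift.
- foot_far_left: Plain rubber foot, 23 mm wide, 22 mm high, under the fixture at its (+65, +100) mm; origin at its sole. It is diagonally opposite the screw foot.
- foot_far_right: Plain rubber foot like the others, at (+65, -100) mm of the fixture; origin at its sole.
- foot_near_left: Plain rubber foot like the others, at (-65, +100) mm of the fixture; origin at its sole.
- laser_key: Laser key, 58 mm long, 25 g, loose. Origin at the blade's tip, z towards the bow. Blade 10 mm wide along x, 4 thick along y, 24 long (last 4 mm only 7.5 x 2.5); shoulder 17 x 10 mm, z = 24 to 28; black bow 27 mm wide along x, 9 thick along y, z = 28 to 58 mm, to be held by its flat faces. Half a turn about z makes no difference. It stands upright in the tool block at first, its tip 16 mm above the table.
- tool_block: Fixed wooden block, 44 x 130 x 40 mm (x, y, z), origin at the centre of its underside. The laser key stands in a slot in its top at y = -42 mm, shoulder on the block, bow 44 to 74 mm above the table; two hex drivers stand at y = +12 and +46 mm, their tops 81 mm above the table.
- control_box: Fixed white laser control box, 170 x 200 mm (x by y), origin at the centre of its underside, front to -x: front edge 30 mm high, then a panel sloping up at 35 degrees to a flat top 114 mm high. On the panel are the key switch (y = -50 mm), a mushroom-shaped emergency stop (y = +55 mm, 24 mm tall), a rocker and two small lamps.
- switch_mouth (a point): Centre of the key slot's mouth on the face of a steel rotor (37 mm across), 8 mm proud of the panel, about 85 mm above the table. z points out along the switch's axis, 35 degrees from vertical, towards the box's front; x is the slot's long way (up the slope while off), turning with the rotor. Slot 12.6 x 6.2 mm, 26 deep; a key fully home has its shoulder on the mouth, its tip 24 mm deep.
- laser_switch (a joint): Key switch rotor, rad: 0 off, 1.05 on (end stop). It turns clockwise seen from in front of the panel, stiffly (0.06 N m), and stays where it is left. The key has about 0.2 rad of play in the slot.
- brass_cup: Loose brass cup, 60 mm wide, 85 mm high, origin at its underside; a bystander.
- caliper: Loose caliper lying flat, 200 mm long along its y, jaws towards +x, 12 mm high; origin at the middle of its beam; a bystander.
- goggles: Loose goggles standing on their lenses and arms, 140 mm wide along y, arms reach 108 mm to +x, 49 mm high; origin at table level under the nose bridge; a bystander.
- solvent_bottle: Loose closed white bottle, 60 mm wide, 160 mm high, origin at its underside; a bystander.
- chuck_key: Loose steel T-handled chuck key lying flat, 92 mm long along +x from its 70 mm cross handle at the origin, 12 mm high; a bystander.
- hex_driver_a: Loose hex driver standing in the middle hole of the tool block, origin at its tip, 70 mm long; a bystander.
- hex_driver_b: Loose hex driver standing in the end hole of the tool block, origin at its tip, 70 mm long; a bystander.

How it is judged (in metres and radians):
On the way, in this order (a step that is already met when the one before it is completed fails the run):
1. the fixture, let go, stands with its weight on all four feet (more than 1 N on each) (contact force between each of foot_far_left, foot_far_right, foot_near_left, screw_foot and anything else above 1 N and contact force between fixture and the fingers below 0.1 N and contact force between fixture and the arm below 0.1 N), for 0.3 s.
2. the laser key is fully home in the key switch (z of laser_key in the frame of switch_mouth below -0.02 m and x of laser_key in the frame of switch_mouth between -0.004 and 0.004 m and y of laser_key in the frame of switch_mouth between -0.004 and 0.004 m and angle between the z axis of laser_key and the z axis of switch_mouth, either way round below 0.15 rad), for 0.2 s.
3. the key switch is turned on (all of step 2 and value of joint laser_switch above 0.85 rad), for 0.2 s.
At the end, for the whole second after the job is handed in: The fixture stands at rest with more than 1 N on each of its four feet; the laser key is in the switch, its tip at least 20 mm deep, within 4 mm of the slot's axis and within 0.15 rad of it, and the switch is turned to on (beyond 0.85 of 1.05 rad); the key is released and at rest (all of step 3 and contact force between each of foot_far_left, foot_far_right, foot_near_left, screw_foot and anything else above 1 N and linear speed of each of fixture, laser_key below 0.01 m/s); the robot touches nothing.
It fails at once if the fixture is shoved more than 40 mm out of place (distance of fixture from where it was at the start of the episode above 0.04 m).
It fails at once if a bystander is moved more than 30 mm (distance of any of brass_cup, caliper, goggles, solvent_bottle, chuck_key, hex_driver_a, hex_driver_b from where it was at the start of the episode above 0.03 m).
It also fails if it takes over 72 s, if anything falls off the work surface, if the arm or the gripper's body presses on something with over 40 N, if the wrist force passes 120 N, or if a joint passes its speed limit or range.

### The arm

A 6-joint arm with a two-finger parallel gripper is mounted at the origin on the work surface. World frame = base frame: x ahead of the robot, y to its left, z up, the work surface at z = 0. Lengths are in mm, angles in degrees, forces in N, time in s.
With the tool pointing down it reaches from about 300 to 850 mm from the base axis. Payload 4.2 kg.
Tool frame: the origin (TCP) lies on the centre line of the jaws, within the pads' length; the fingertips stand 14 mm ahead of it and the grasp point (between the pads) lies 5 mm behind it; x points along the fingers, y is the direction in which the jaws open and shut, and the axes are right-handed (so a half turn about x gives the same grasp; the last joint's range is limited). The gripper opens to 91 mm and grips with 3 to 60 N. Pads are 32 mm wide; open, the fingers measure 118 mm over their backs; the gripper's body (76 mm by 178 mm) begins 60 mm behind the grasp point.
Start: joints at [-69.213, 18.312, 89.639, -0, 72.044, -1.146], TCP at [214.778, -533.399, 202.976] pointing down, gripper open.
Joint ranges: [-177.97, 177.97], [-48.28, 115.42], [12.27, 149.76], [-77.06, 257.06], [2.81, 150.46], [-146.56, 146.56]. Speed limits (degrees/s): [147.25, 147.25, 180, 180, 180, 180].

### API

Orientations are given as [roll, pitch, yaw] about the fixed x, y, z axes, in that order (R = Rz(yaw) Ry(pitch) Rx(roll)).
In Python, from workcell import readout, optics, env gives the robot as it stands.
- The arm moves only by the shell command python3 -m creep 'ROWS' [OPENING] [FORCE]. ROWS is JSON, a list of rows, each an object with "translation": the shift along the world's x, y, z in cm, a list of three; "delta_rot": the turn, a rotation vector about the world's x, y, z in rad, a list of three. In form: [{"translation": [dx, dy, dz], "delta_rot": [rx, ry, rz]}, ...]. A call has 1 to 5 rows; each row shifts and turns the commanded pose from where the row before left it; what a row does not reach is not made up. A row lasts 1/12 s, in which the tool goes at most 41.7 mm and 7.16 degrees, less where a joint would pass 70% of its speed; a pose out of reach is approached as far as the arm can. A call with a gripper value outside its range is refused whole. OPENING is the gripper's target within -1 to 1 (fully open at 1, half-way at 0, shut at -1), set as the call begins (- or left out, the last holds). The fingers move at their own pace and stop on an object; FORCE is the grip in N (left out, the last holds). Time passes only in rows, so rows that do not move let the fingers close. It gives the time, the measured TCP pose, the force and the opening at its end, in the units of the state.
- readout.state(): the state, without advancing time (a new reading comes with each control period).
- optics.grab_frame(name): name is "side" or "top"; returns (picture, depth): 480x640x3 uint8, red, green, blue; 480x640 float32, mm along the optical axis (not along the pixel's ray), 0 where there is no reading.
- optics.camera_params(name): a dict with "mtx" (3x3 intrinsics, pixels), "R" (3x3) and "t" (3): a world point X has camera coordinates R X + t. Camera axes: x right, y down, z forward; pixel columns grow to the right and rows downward; lengths in mm; the calibration is good to about 2 mm. A picture is of the moment at which its call begins. camera_params takes no time and is no camera call.
- env.job_done(): hands the job in, once; it reports no verdict.
The state is a dict: "time_s": time; "qpos": joint angles; "qvel": joint speeds; "effort": joint torques, N m; "ee_pos": TCP position; "ee_rot": TCP orientation; "force": force on the tool from outside, world axes, zero at the start; "torque": the same for the moment, N m; "gripper_width": finger opening in mm.
Only numpy, scipy, OpenCV 4.12 (cv2) and the standard library are available. Lean on these libraries where they do the work, as an engineer would, in place of code of your own. Each camera call takes 0.05 s, during which the arm holds its last target.

## Working session

There is one attempt and no reset: what is moved stays moved. The work goes in short steps, Python scripts to look and compute and a shell command to move; the robot and the scene stay as the last step left them, time stands still between calls to the robot, and variables do not carry over. Pictures are saved under pics/ and viewed, and the job is handed in when it is done.

```bash
ls; mkdir -p pics; cat > h.py <<'E'
import numpy as np, cv2
from workcell import readout, optics, env
def snap(n,tag):
    p,d=optics.grab_frame(n); cv2.imwrite(f'pics/{tag}.png',p[:,:,::-1]); np.savez(f'pics/{tag}.npz',p=p,d=d); return p,d
def load(tag):
    z=np.load(f'pics/{tag}.npz'); return z['p'],z['d']
def world(n,u,v,z):
    c=optics.camera_params(n); K=np.array(c['mtx']);R=np.array(c['R']);t=np.array(c['t'])
    return R.T@(np.linalg.inv(K)@np.array([u,v,1.])*z-t)
def atz(n,u,v,h):
    c=optics.camera_params(n); K=np.array(c['mtx']);R=np.array(c['R']);t=np.array(c['t'])
    o=-R.T@t; r=R.T@np.linalg.inv(K)@np.array([u,v,1.]); return o+r*(h-o[2])/r[2]
def proj(n,X):
    c=optics.camera_params(n); K=np.array(c['mtx']);R=np.array(c['R']);t=np.array(c['t'])
    q=K@(R@np.array(X,float)+t); return q[:2]/q[2]
def cloud(n,d):
    c=optics.camera_params(n); K=np.array(c['mtx']);R=np.array(c['R']);t=np.array(c['t'])
    v,u=np.mgrid[:480,:640]; P=np.stack([u,v,np.ones_like(u)],-1)@np.linalg.inv(K).T*d[...,None]
    return (P-t)@R
E
python3 - <<'E'
from h import *
snap('top','top0');snap('side','side0');s=readout.state()
print({k:np.round(v,2) for k,v in s.items()})
for n in('top','side'):
    c=optics.camera_params(n);print(c, -np.array(c['R']).T@c['t'])
E
```

```text
pics
{'time_s': np.float64(0.1), 'qpos': array([-69.21,  18.35,  89.7 ,  -0.  ,  72.04,  -1.15]), 'qvel': array([-0.05, -0.09, -0.25, -0.03,  0.03,  0.  ]), 'effort': array([-0.000e+00, -4.133e+01, -2.325e+01,  7.000e-02,  4.000e-02,
       -0.000e+00]), 'ee_pos': array([ 214.59, -532.94,  202.18]), 'ee_rot': array([-90.85,  89.91, 111.08]), 'force': array([-0.16, -0.1 , -0.18]), 'torque': array([-0.01, -0.  , -0.03]), 'gripper_width': np.float64(91.27)}
{'mtx': array([[590.29395822,   0.        , 320.26803581],
       [  0.        , 590.29395822, 242.96469479],
       [  0.        ,   0.        ,   1.        ]]), 'R': array([[-8.31164900e-03, -9.99965345e-01,  4.75412792e-04],
       [-9.94447181e-01,  8.21590239e-03, -1.04915693e-01],
       [ 1.04908152e-01, -1.34479533e-03, -9.94481006e-01]]), 't': array([  12.22090781,  551.73717186, 1141.9712291 ])} [ 428.97296042    9.22318311 1193.54877471]
{'mtx': array([[485.13339186,   0.        , 316.28982746],
       [  0.        , 485.13339186, 249.75146698],
       [  0.        ,   0.        ,   1.        ]]), 'R': array([[-0.97132431, -0.23772664, -0.00388992],
       [-0.15226074,  0.63451947, -0.75776098],
       [ 0.1826082 , -0.73543938, -0.65252062]]), 't': array([521.44052125, 147.3697344 , 983.84941866])} [349.26750244 754.01294766 755.68142819]
```

View pics/top0.png

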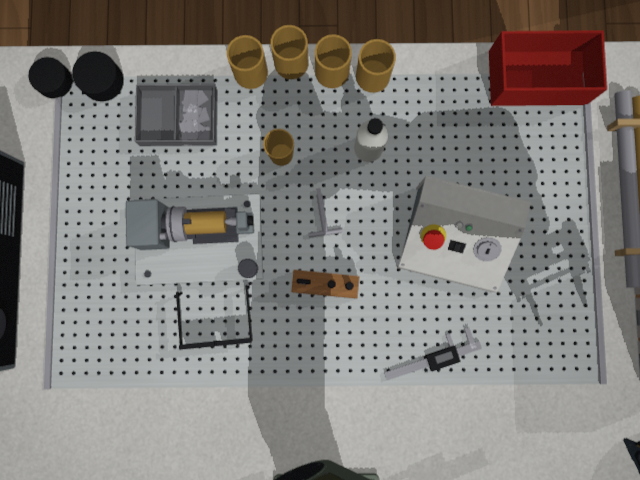

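View pics/side0.png

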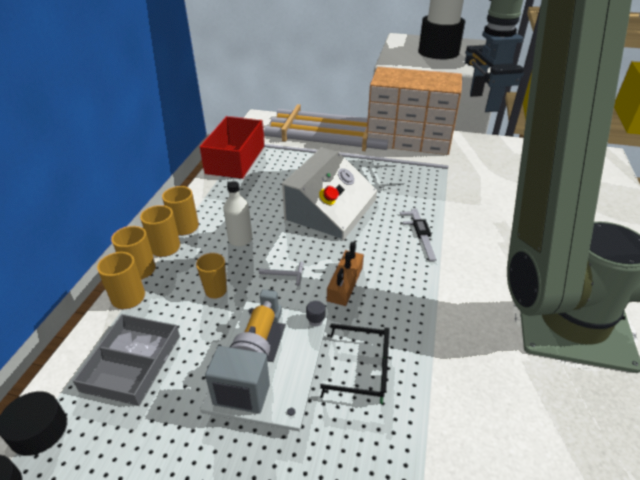

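```bash
python3 - <<'E'
from h import *
p,d=load('top0')
def crop(p,u0,v0,w,h,s,t): cv2.imwrite(f'pics/{t}.png',cv2.resize(p[v0:v0+h,u0:u0+w,::-1],None,fx=s,fy=s,interpolation=cv2.INTER_CUBIC))
crop(p,225,235,140,80,5,'c1')
crop(p,390,170,150,130,5,'c2')
C=cloud('top',d)
for u,v in [(248,268),(244,268),(252,268),(302,281),(332,284),(349,286),(316,290),(487,250),(479,250),(495,250),(200,275),(433,235),(472,200),(372,128)]:
    print(u,v,np.round(C[v,u],1))
p,d=load('side0');
crop(p,290,230,90,100,6,'c3')
crop(p,270,140,120,100,5,'c4')
C=cloud('side',d)
E
```

```text
248 268 [500.5 145.4  73.2]
244 268 [500.3 152.6  76.3]
252 268 [500.4 137.9  72.5]
302 281 [475.1  43.   69.8]
332 284 [468.5 -13.7  81.2]
349 286 [464.6 -45.8  78.8]
316 290 [458.6  16.8  39.2]
487 250 [ 530.  -306.6   85.1]
479 250 [ 530.2 -291.9   83.6]
495 250 [ 529.4 -320.4   89.5]
200 275 [490.  244.4  33.8]
433 235 [ 557.3 -202.2  102.3]
472 200 [ 620.9 -274.6  112.3]
372 128 [745.7 -87.1 157.7]
```

View pics/c1.png

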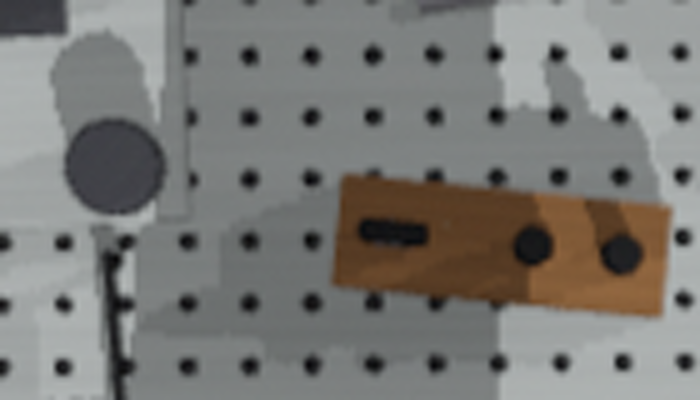

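View pics/c2.png

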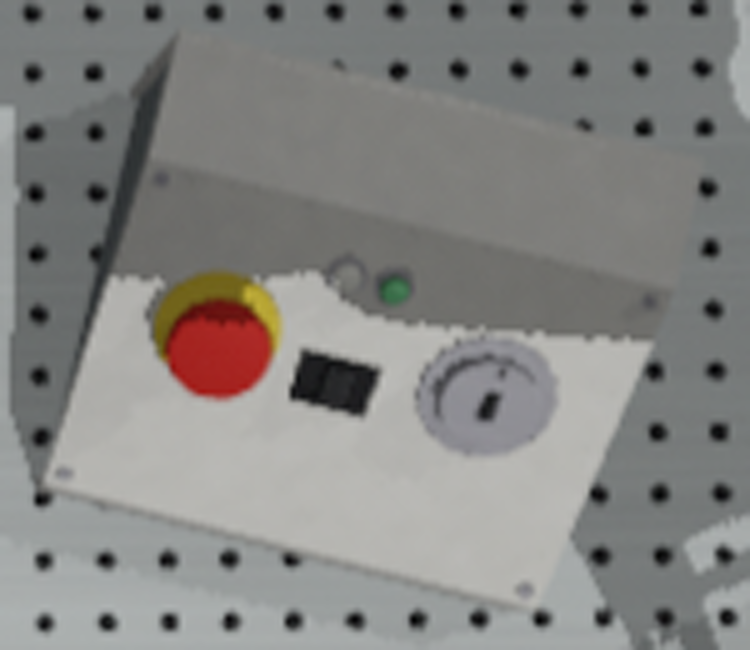

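View pics/c3.png

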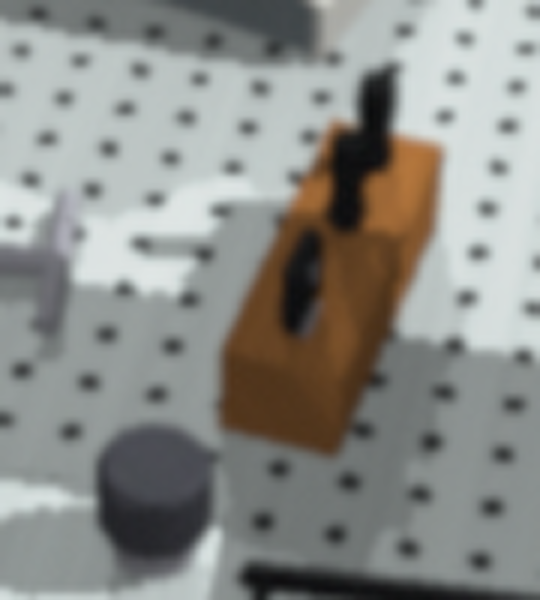

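View pics/c4.png

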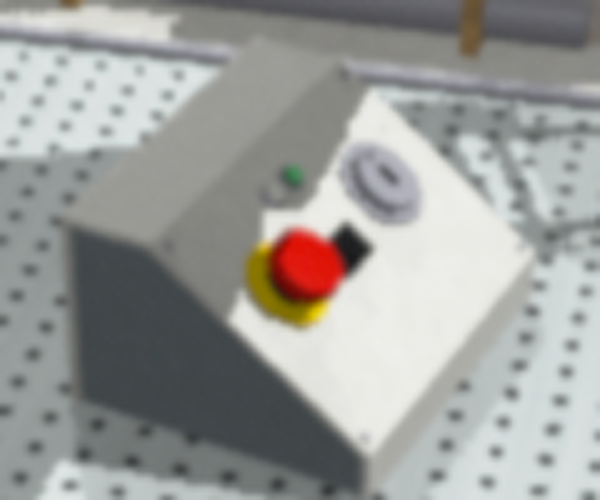

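```bash
cat >> h.py <<'E'
def crop(p,u0,v0,w,h,s,t): cv2.imwrite(f'pics/{t}.png',cv2.resize(p[v0:v0+h,u0:u0+w,::-1],None,fx=s,fy=s,interpolation=cv2.INTER_CUBIC))
E
python3 - <<'E'
from h import *
print('knob top',atz('top',247.4,267.8,75)); 
print('knob side',atz('side',290+155/6-.4,230+465/6-.4,75), )
print('key top',atz('top',303.2,281.0,74))
print('key ends',atz('top',225+360/5-.4,235+229/5-.4,74),atz('top',225+428/5-.4,235+236/5-.4,74))
for U,V in [(343,175),(671,208),(660,317),(333,285)]: print('block',atz('top',225+U/5-.4,235+V/5-.4,40).round(1))
print('slot',atz('top',487.2,250.6,85))
print('slot side',atz('side',270+391/5-.4,140+175/5-.4,85))
p,d=load('top0');C=cloud('top',d)
# panel plane
m=np.zeros((480,640),bool); m[262:278,420:480]=1
P=C[m]; c=P.mean(0);n=np.linalg.svd(P-c)[2][2]; n*=np.sign(n[2]); print('panel n',n,np.degrees(np.arccos(n[2])),'yaw',np.degrees(np.arctan2(-n[1],-n[0])))
for U,V in [(45,485),(530,605),(178,32),(705,160)]: print('box',atz('top',390+U/5-.4,170+V/5-.4,30 if V>400 else 114).round(1))
for U,V in [(0,0)]:pass
# rotor ellipse centre & slot ends
for U,V in [(493,392),(483,418),(480,402),(499,405)]: print('slotpts',atz('top',390+U/5-.4,170+V/5-.4,85).round(1))
# fixture plate edges
crop(p,120,185,150,110,5,'c5')
E
```

```text
knob top [500.74145024 146.32199148  75.        ]
knob side [501.82805758 148.61764097  75.        ]
key top [474.8971624   40.64090248  74.        ]
key ends [476.13606611  53.13741582  74.        ] [473.27395218  27.39180688  74.        ]
block [498.7  61.   40. ]
block [484.8 -67.1  40. ]
block [442.4 -62.1  40. ]
block [455.9  65.1  40. ]
slot [ 528.83298609 -306.98913158   85.        ]
slot side [ 528.53580081 -309.7444761    85.        ]
panel n [ 0.99868044 -0.00830292  0.05067973] 87.0950206774395 yaw 179.52366029098033
box [ 503.5 -146.6   30. ]
box [ 454.7 -336.2   30. ]
box [ 666.6 -188.6  114. ]
box [ 616.7 -382.6  114. ]
slotpts [ 533.7 -309.1   85. ]
slotpts [ 523.9 -304.9   85. ]
slotpts [ 530. -304.   85.]
slotpts [ 528.8 -311.1   85. ]
```

View pics/c5.png

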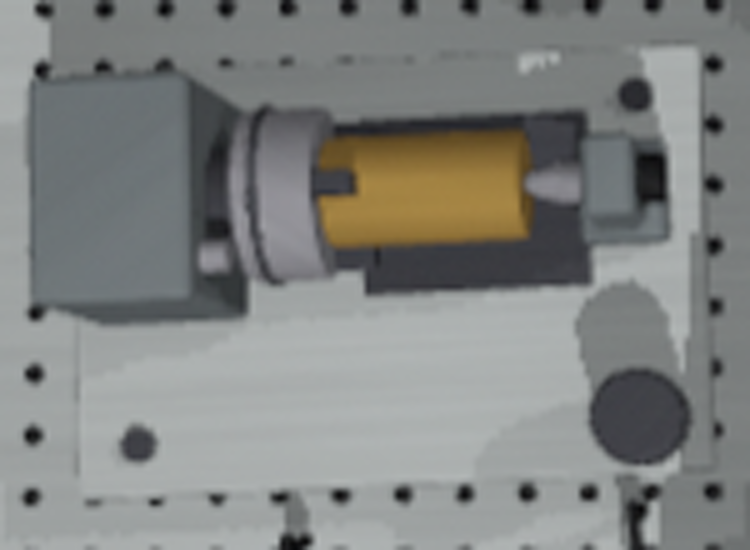

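```bash
R='{"translation":[1.55,3.68,0],"delta_rot":[0,0,0.12]}'; true; python3 -m creep '[{"translation":[1.55,3.68,0],"delta_rot":[0,0,0.12]},{"translation":[1.55,3.68,0],"delta_rot":[0,0,0.12]},{"translation":[1.55,3.68,0],"delta_rot":[0,0,0.12]}]' 0.3 20; python3 -c "
from h import *
s=readout.state();print(s['qpos'].round(1),s['ee_pos'].round(1))
from scipy.spatial.transform import Rotation as R
for e in ([-90.85,89.91,111.08],s['ee_rot']): print(R.from_euler('xyz',e,degrees=True).as_matrix().round(3))"
```

```text
time_s: 0.35
ee_pos: [261.2, -421.6, 202.1]
ee_rot: [-114.9, 89.9, 107.9]
force: [-0.1, -0.1, -0.3]
gripper_width: 74.0
[-59.6  11.3  99.6   0.   69.2 -12.4] [ 261.2 -421.6  202.1]
[[-0.001  0.373 -0.928]
 [ 0.001 -0.928 -0.373]
 [-1.    -0.002 -0.   ]]
[[-0.     0.679 -0.734]
 [ 0.001 -0.734 -0.679]
 [-1.    -0.001 -0.001]]
```

```bash
python3 -m creep '[{"translation":[1.6,3.79,0],"delta_rot":[0,0,0.124]},{"translation":[1.6,3.79,0],"delta_rot":[0,0,0.124]},{"translation":[1.6,3.79,0],"delta_rot":[0,0,0.124]},{"translation":[1.6,3.79,0],"delta_rot":[0,0,0.124]},{"translation":[1.6,3.79,0],"delta_rot":[0,0,0.124]}]' ;python3 -m creep '[{"translation":[1.6,3.79,0],"delta_rot":[0,0,0.124]},{"translation":[1.6,3.79,0],"delta_rot":[0,0,0.124]},{"translation":[1.6,3.79,0],"delta_rot":[0,0,0.124]},{"translation":[1.6,3.79,0],"delta_rot":[0,0,0.124]},{"translation":[1.6,3.79,0],"delta_rot":[0,0,0.124]}]' ;python3 -m creep '[{"translation":[1.6,3.79,-0.5],"delta_rot":[0,0,0.124]},{"translation":[1.6,3.79,-1],"delta_rot":[0,0,0.124]},{"translation":[1.6,3.79,-1],"delta_rot":[0,0,0.124]},{"translation":[1.6,3.79,-1],"delta_rot":[0,0,0.124]},{"translation":[1.6,3.79,-1],"delta_rot":[0,0,0.124]}]' ; python3 -c "
from h import *
s=readout.state();print(s['qpos'].round(1),s['ee_pos'].round(1))"
```

```text
time_s: 0.77
ee_pos: [341.3, -231.5, 202.8]
ee_rot: [-159.2, 90.0, 99.2]
force: [0.7, 0.2, 0.7]
gripper_width: 59.3
time_s: 1.18
ee_pos: [421.3, -42.0, 202.9]
ee_rot: [0.8, 90.0, -65.3]
force: [0.5, -0.7, -0.5]
gripper_width: 59.4
time_s: 1.6
ee_pos: [500.3, 145.2, 157.9]
ee_rot: [-123.0, 90.0, -153.5]
force: [1.4, -0.6, 0.4]
gripper_width: 59.2
[ 14.9  15.5 100.7  -0.   63.9 -44.6] [500.3 145.2 157.9]
```

```bash
python3 -m creep '[{"translation":[0,0,-1],"delta_rot":[0,0,0.124]},{"translation":[0,0,-1],"delta_rot":[0,0,0.124]},{"translation":[0,0,-1],"delta_rot":[0,0,0.124]},{"translation":[0,0,-1],"delta_rot":[0,0,0.124]},{"translation":[0,0,-1],"delta_rot":[0,0,0.124]}]' ;python3 -m creep '[{"translation":[0,0,-0.5],"delta_rot":[0,0,0.124]},{"translation":[0,0,0],"delta_rot":[0,0,0.124]},{"translation":[0,0,0],"delta_rot":[0,0,0.124]},{"translation":[0,0,0],"delta_rot":[0,0,0.124]},{"translation":[0,0,0],"delta_rot":[0,0,0.124]}]' ;python3 -m creep '[{"translation":[0,0,0],"delta_rot":[0,0,0.124]},{"translation":[0,0,0],"delta_rot":[0,0,0.124]},{"translation":[0,0,0],"delta_rot":[0,0,0]}]' ; python3 -c "
from h import *
from scipy.spatial.transform import Rotation as R
s=readout.state();print(s['qpos'].round(1),s['ee_pos'].round(1))
print(R.from_euler('xyz',s['ee_rot'],degrees=True).as_matrix().round(3))
p,d=snap('side','side1'); crop(p,240,220,140,120,5,'c6')
p,d=snap('top','top1'); crop(p,190,210,120,110,6,'c7')
"
```

```text
time_s: 2.02
ee_pos: [499.9, 143.2, 107.6]
ee_rot: [-172.4, 89.9, -167.3]
force: [0.0, -0.3, 0.5]
gripper_width: 59.1
time_s: 2.43
ee_pos: [499.9, 143.0, 103.2]
ee_rot: [149.6, 89.9, -169.8]
force: [0.5, -1.0, 0.2]
gripper_width: 58.8
time_s: 2.68
ee_pos: [500.0, 143.0, 103.3]
ee_rot: [138.5, 90.0, -167.0]
force: [0.8, 0.3, -0.4]
gripper_width: 59.2
[  14.7   18.4  105.2    0.    56.4 -129.8] [500.  143.  103.3]
[[-0.001 -0.814  0.581]
 [-0.     0.581  0.814]
 [-1.     0.001 -0.001]]
```

View pics/c6.png

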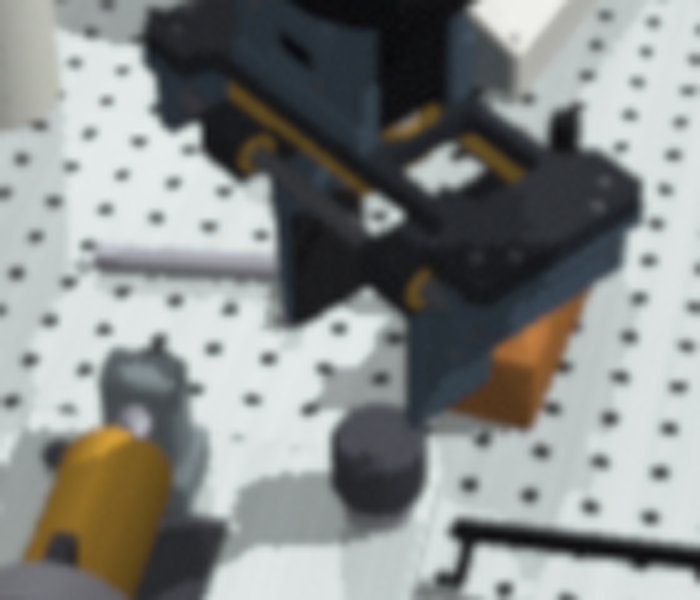

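View pics/c7.png

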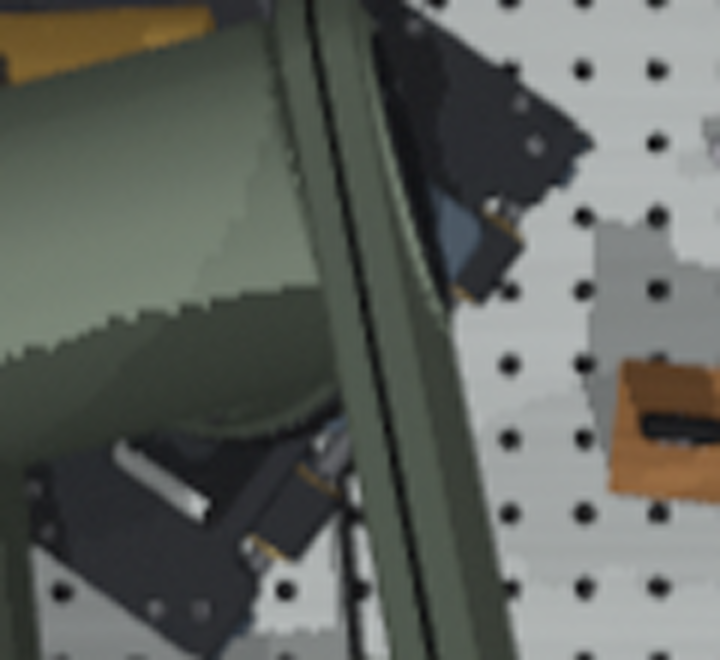

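```bash
python3 - <<'E'
from h import *
c=np.array([500,143,89.3]);ty=np.array([-.814,.581,0]);tz=np.array([.581,.814,0])
for a in(-29.6,29.6):
  for b in(-16,16):
    u=proj('side',c+ty*a+tz*b); print(a,b,((u-[240,220]+.4)*5).round(0))
for kz in [(501,146.8,75)]: print((proj('side',kz)-[240,220]+.4)*5)
E
```

```text
-29.6 -16 [369. 339.]
-29.6 16 [304. 379.]
29.6 -16 [472. 425.]
29.6 16 [407. 467.]
[382.43767378 434.41680768]
```

```bash
python3 - <<'E'
from h import *
p,d=load('side1');C=cloud('side',d)
for U,V in [(297,312),(300,290),(320,300),(415,410),(415,390),(440,395),(415,350),(470,370)]:
    u=240+int(U/5);v=220+int(V/5); print(U,V,C[v,u].round(1),p[v,u])
E
```

```text
297 312 [535.8 137.1 122.6] [25 29 32]
300 290 [533.2 138.5 134.8] [28 27 30]
320 300 [528.3 129.3 122.1] [29 29 31]
415 410 [480.9 176.3 123. ] [42 52 60]
415 390 [480.4 178.9 136.1] [40 49 56]
440 395 [473.3 169.9 126. ] [52 65 75]
415 350 [480.7 178.1 155.1] [39 48 56]
470 370 [464.5 160.7 131.6] [52 64 74]
```

```bash
python3 - <<'E'
from h import *
p,d=load('side1');C=cloud('side',d)
for U,V in [(380,430),(360,440),(400,425),(520,370),(250,450)]:
    u=240+int(U/5);v=220+int(V/5); print(U,V,C[v,u].round(1),p[v,u])
m=(C[...,0]>440)&(C[...,0]<560)&(C[...,1]>90)&(C[...,1]<210)&(C[...,2]>90)&(C[...,2]<260)&(d>0)
h,e=np.histogram(C[...,2][m],bins=np.arange(90,262,4));print([(int(a),int(b)) for a,b in zip(e,h)])
p,d=load('top1');C=cloud('top',d)
m=(C[...,0]>400)&(C[...,0]<600)&(C[...,1]>40)&(C[...,1]<250)&(C[...,2]>90)&(C[...,2]<300)&(d>0)
h,e=np.histogram(C[...,2][m],bins=np.arange(90,302,4));print([(int(a),int(b)) for a,b in zip(e,h)])
E
```

```text
380 430 [501.5 145.4  74.7] [77 79 86]
360 440 [507.6 152.2  74.8] [75 77 83]
400 425 [495.  140.1  73.6] [73 76 83]
520 370 [462.2  64.8  35.8] [102  68  36]
250 450 [559.1 129.5  31.6] [217 224 223]
[(90, 0), (94, 0), (98, 0), (102, 0), (106, 0), (110, 0), (114, 24), (118, 38), (122, 49), (126, 48), (130, 45), (134, 49), (138, 39), (142, 41), (146, 32), (150, 35), (154, 32), (158, 30), (162, 38), (166, 38), (170, 31), (174, 23), (178, 17), (182, 10), (186, 8), (190, 6), (194, 21), (198, 54), (202, 55), (206, 140), (210, 130), (214, 209), (218, 106), (222, 67), (226, 123), (230, 137), (234, 550), (238, 100), (242, 127), (246, 104), (250, 86), (254, 75)]
[(90, 1), (94, 50), (98, 88), (102, 9), (106, 1), (110, 3), (114, 0), (118, 0), (122, 0), (126, 0), (130, 1), (134, 0), (138, 1), (142, 1), (146, 2), (150, 0), (154, 0), (158, 0), (162, 1), (166, 0), (170, 0), (174, 0), (178, 0), (182, 0), (186, 0), (190, 0), (194, 6), (198, 7), (202, 13), (206, 69), (210, 82), (214, 278), (218, 53), (222, 10), (226, 30), (230, 461), (234, 1017), (238, 59), (242, 0), (246, 0), (250, 0), (254, 0), (258, 0), (262, 0), (266, 0), (270, 0), (274, 0), (278, 1), (282, 5), (286, 6), (290, 65), (294, 10)]
```

```bash
python3 - <<'E'
from h import *
p,d=load('side1'); cv2.imwrite('pics/s1.png',p[:,:,::-1])
crop(p,260,170,130,130,6,'c8')
E
```

```text
(no output)
```

View pics/c8.png

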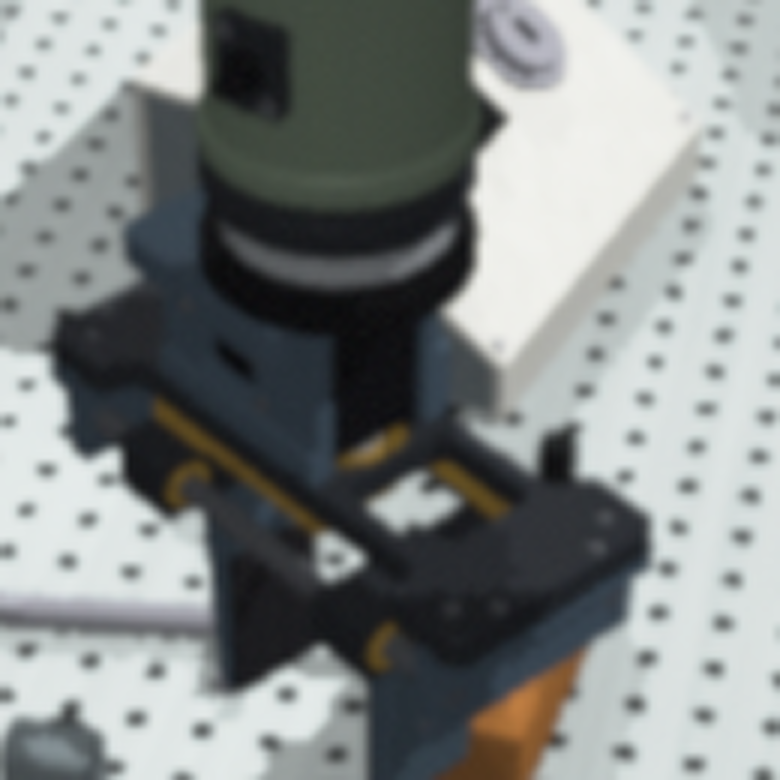

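```bash
python3 -m creep '[{"translation":[0.1,0.38,-1],"delta_rot":[0,0,0]},{"translation":[0,0,-1.2],"delta_rot":[0,0,0]},{"translation":[0,0,-1.2],"delta_rot":[0,0,0]},{"translation":[0,0,-1],"delta_rot":[0,0,0]},{"translation":[0,0,-0.5],"delta_rot":[0,0,0]}]' ; python3 -c "
from h import *
s=readout.state();print(s['qpos'].round(1),s['ee_pos'].round(1),s['force'].round(1))
p,d=snap('side','side2'); crop(p,260,220,110,110,6,'c9')
C=cloud('side',d)
m=(C[...,0]>440)&(C[...,0]<560)&(C[...,1]>90)&(C[...,1]<210)&(C[...,2]>40)&(C[...,2]<260)&(d>0)
h,e=np.histogram(C[...,2][m],bins=np.arange(40,262,4));print([(int(a),int(b)) for a,b in zip(e,h)])
"
```

```text
time_s: 3.2
ee_pos: [500.2, 146.8, 52.7]
ee_rot: [137.8, 89.8, -167.9]
force: [0.8, -1.1, -0.2]
gripper_width: 59.2
[  15.1   22.   108.5    0.    49.7 -129.2] [500.2 146.8  52.7] [ 0.8 -1.1 -0.2]
[(40, 45), (44, 0), (48, 12), (52, 20), (56, 18), (60, 23), (64, 40), (68, 55), (72, 144), (76, 91), (80, 37), (84, 33), (88, 34), (92, 36), (96, 25), (100, 29), (104, 32), (108, 30), (112, 31), (116, 25), (120, 24), (124, 16), (128, 8), (132, 7), (136, 5), (140, 8), (144, 16), (148, 46), (152, 54), (156, 121), (160, 99), (164, 218), (168, 85), (172, 60), (176, 108), (180, 152), (184, 467), (188, 89), (192, 124), (196, 91), (200, 74), (204, 69), (208, 67), (212, 50), (216, 48), (220, 18), (224, 14), (228, 8), (232, 42), (236, 47), (240, 135), (244, 102), (248, 145), (252, 188), (256, 67)]
```

View pics/c9.png

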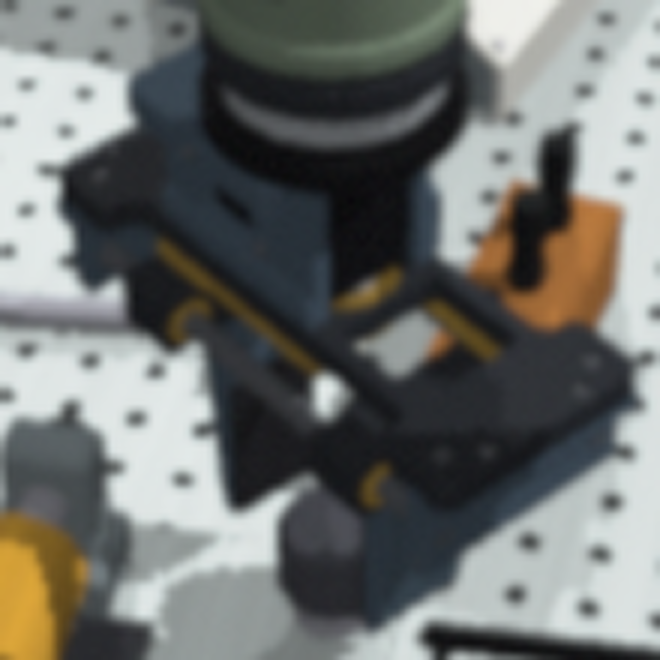

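```bash
python3 -m creep '[{"translation":[0.05,0,-0.7],"delta_rot":[0,0,0]},{"translation":[0,0,-0.5],"delta_rot":[0,0,0]},{"translation":[0,0,0],"delta_rot":[0,0,0]}]'; python3 -m creep '[{"translation":[0,0,0],"delta_rot":[0,0,0]},{"translation":[0,0,0],"delta_rot":[0,0,0]},{"translation":[0,0,0],"delta_rot":[0,0,0]},{"translation":[0,0,0],"delta_rot":[0,0,0]},{"translation":[0,0,0],"delta_rot":[0,0,0]}]' -1 20;python3 -m creep '[{"translation":[0,0,0],"delta_rot":[0,0,0]},{"translation":[0,0,0],"delta_rot":[0,0,0]}]'
```

```text
time_s: 3.5
ee_pos: [501.3, 146.8, 41.8]
ee_rot: [137.3, 89.9, -168.3]
force: [-0.1, -0.4, 0.4]
gripper_width: 59.4
time_s: 3.92
ee_pos: [501.5, 147.2, 42.9]
ee_rot: [60.4, 90.0, 114.8]
force: [-0.9, 1.4, 2.0]
gripper_width: 35.6
time_s: 4.08
ee_pos: [501.5, 147.2, 42.8]
ee_rot: [68.8, 90.0, 123.1]
force: [-1.8, 2.9, 1.7]
gripper_width: 35.4
```

```bash
cat > st.py <<'E'
from h import *
from scipy.spatial.transform import Rotation as R
s=readout.state();M=R.from_euler('xyz',s['ee_rot'],degrees=True).as_matrix()
print('t%.2f'%s['time_s'],'p',s['ee_pos'].round(1),'yaw_y %.1f'%np.degrees(np.arctan2(M[1,1],M[0,1])),'q6 %.1f'%s['qpos'][5],'F',s['force'].round(1),'T',s['torque'].round(2),'g %.1f'%s['gripper_width'])
E
python3 st.py
for i in 1 2; do python3 -m creep '[{"translation":[0,0,0],"delta_rot":[0,0,-0.12]},{"translation":[0,0,0],"delta_rot":[0,0,-0.12]},{"translation":[0,0,0],"delta_rot":[0,0,-0.12]}]' >/dev/null; python3 st.py; done
```

```text
t4.08 p [501.5 147.2  42.8] yaw_y 144.4 q6 -129.3 F [-1.8  2.9  1.7] T [ 0.57  0.3  -0.03] g 35.4
t4.33 p [501.5 147.2  42.8] yaw_y 123.4 q6 -108.4 F [-2.1  2.1  2. ] T [0.63 0.32 0.1 ] g 35.5
t4.58 p [501.5 147.2  42.8] yaw_y 102.8 q6 -87.8 F [-2.4  2.6  3.2] T [0.69 0.29 0.09] g 35.6
```

```bash

python3 -m creep '[{"translation":[0,0,0],"delta_rot":[0,0,-0.12]},{"translation":[0,0,0],"delta_rot":[0,0,-0.12]},{"translation":[0,0,0],"delta_rot":[0,0,-0.12]}]' >/dev/null; python3 st.py
python3 -m creep '[{"translation":[0,0,0],"delta_rot":[0,0,-0.12]},{"translation":[0,0,0],"delta_rot":[0,0,-0.12]},{"translation":[0,0,0],"delta_rot":[0,0,0]}]' >/dev/null; python3 st.py
```

```text
t4.83 p [501.6 147.3  42.8] yaw_y 82.2 q6 -67.1 F [-2.9  1.9  3.3] T [0.65 0.23 0.08] g 35.6
t5.08 p [501.6 147.2  42.8] yaw_y 68.6 q6 -53.6 F [-3.2  2.9  2.9] T [ 0.66  0.23 -0.04] g 35.5
```

```bash

python3 -m creep '[{"translation":[0,0,-0.05],"delta_rot":[0,0,0]},{"translation":[0,0,0],"delta_rot":[0,0,0]}]' >/dev/null; python3 st.py
python3 -m creep '[{"translation":[0,0,-0.05],"delta_rot":[0,0,0]},{"translation":[0,0,0],"delta_rot":[0,0,0]}]' >/dev/null; python3 st.py
python3 -m creep '[{"translation":[0,0,-0.05],"delta_rot":[0,0,0]},{"translation":[0,0,0],"delta_rot":[0,0,0]}]' >/dev/null; python3 st.py
python3 -m creep '[{"translation":[0,0,-0.05],"delta_rot":[0,0,0]},{"translation":[0,0,0],"delta_rot":[0,0,0]}]' >/dev/null; python3 st.py
```

```text
t5.25 p [501.5 147.1  42.5] yaw_y 68.9 q6 -53.9 F [-3.2  1.7  6.8] T [ 0.75  0.38 -0.04] g 35.5
t5.42 p [501.4 147.1  42.2] yaw_y 68.9 q6 -53.9 F [-3.5  1.8  8.1] T [ 0.74  0.46 -0.09] g 35.3
t5.58 p [501.2 147.   41.8] yaw_y 68.9 q6 -53.9 F [-4.2  0.7  7.5] T [ 0.7   0.55 -0.06] g 35.2
t5.75 p [501.1 146.9  41.4] yaw_y 68.9 q6 -53.9 F [-5.2  0.5  9.5] T [ 0.6   0.63 -0.13] g 35.6
```

```bash

python3 -m creep '[{"translation":[0,0,-0.05],"delta_rot":[0,0,0]},{"translation":[0,0,0],"delta_rot":[0,0,0]}]' >/dev/null; python3 st.py
python3 -m creep '[{"translation":[0,0,-0.05],"delta_rot":[0,0,0]},{"translation":[0,0,0],"delta_rot":[0,0,0]}]' >/dev/null; python3 st.py
python3 -m creep '[{"translation":[0,0,-0.05],"delta_rot":[0,0,0]},{"translation":[0,0,0],"delta_rot":[0,0,0]}]' >/dev/null; python3 st.py
python3 -m creep '[{"translation":[0,0,-0.05],"delta_rot":[0,0,0]},{"translation":[0,0,0],"delta_rot":[0,0,0]}]' >/dev/null; python3 st.py
```

```text
t5.92 p [501.1 146.8  41.3] yaw_y 68.9 q6 -53.9 F [-6.2 -0.  11.8] T [ 0.51  0.76 -0.02] g 35.6
t6.08 p [501.  146.8  41.1] yaw_y 68.9 q6 -53.9 F [-6.7  0.2 14.1] T [ 0.48  0.9  -0.06] g 35.2
t6.25 p [501.  146.7  40.9] yaw_y 68.9 q6 -53.9 F [-7.3  0.5 16.2] T [ 0.34  1.   -0.06] g 35.4
t6.42 p [501.1 146.7  40.8] yaw_y 68.9 q6 -53.9 F [-8.3 -0.8 20.3] T [ 0.3   1.2  -0.09] g 35.5
```

```bash

python3 -m creep '[{"translation":[0,0,0.2],"delta_rot":[0,0,0]},{"translation":[0,0,0.22],"delta_rot":[0,0,0]},{"translation":[0,0,0],"delta_rot":[0,0,0]}]' >/dev/null; python3 st.py
python3 -m creep '[{"translation":[0,0,0],"delta_rot":[0,0,-0.12]},{"translation":[0,0,0],"delta_rot":[0,0,-0.12]},{"translation":[0,0,0],"delta_rot":[0,0,-0.12]},{"translation":[0,0,0],"delta_rot":[0,0,0]}]' >/dev/null; python3 st.py
python3 -m creep '[{"translation":[0,0,0],"delta_rot":[0,0,-0.12]},{"translation":[0,0,0],"delta_rot":[0,0,-0.12]},{"translation":[0,0,0],"delta_rot":[0,0,-0.12]},{"translation":[0,0,0],"delta_rot":[0,0,0]}]' >/dev/null; python3 st.py
```

```text
t6.67 p [501.5 147.1  42.6] yaw_y 68.9 q6 -53.8 F [-1.4  2.3  1.1] T [0.45 0.28 0.02] g 35.8
t7.00 p [501.5 147.1  42.5] yaw_y 48.1 q6 -33.0 F [-2.3  3.8  0.5] T [ 0.56  0.36 -0.07] g 35.5
t7.33 p [501.5 147.   42.5] yaw_y 27.6 q6 -12.5 F [-2.   3.   1.3] T [ 0.61  0.37 -0.06] g 35.6
```

```bash

python3 -m creep '[{"translation":[0,0,0],"delta_rot":[0,0,-0.12]},{"translation":[0,0,0],"delta_rot":[0,0,-0.05]},{"translation":[0,0,0],"delta_rot":[0,0,0]}]' >/dev/null; python3 st.py
python3 -m creep '[{"translation":[0,0,0],"delta_rot":[0,0,-0.12]},{"translation":[0,0,0],"delta_rot":[0,0,-0.05]},{"translation":[0,0,0],"delta_rot":[0,0,0]}]' >/dev/null; python3 st.py
python3 -m creep '[{"translation":[0,0,0],"delta_rot":[0,0,-0.12]},{"translation":[0,0,0],"delta_rot":[0,0,-0.05]},{"translation":[0,0,0],"delta_rot":[0,0,0]}]' >/dev/null; python3 st.py
```

```text
t7.58 p [501.5 147.1  42.6] yaw_y 18.0 q6 -3.0 F [-1.6  3.7  1.1] T [ 0.63  0.44 -0.06] g 35.4
t7.83 p [501.5 147.1  42.6] yaw_y 8.3 q6 6.8 F [-2.1  3.7 -0.1] T [ 0.71  0.55 -0.01] g 35.2
t8.08 p [501.5 147.1  42.7] yaw_y -1.5 q6 16.5 F [-2.8  4.6  0.7] T [ 0.81  0.63 -0.01] g 35.7
```

```bash

python3 -m creep '[{"translation":[0,0,0],"delta_rot":[0,0,-0.12]},{"translation":[0,0,0],"delta_rot":[0,0,-0.05]},{"translation":[0,0,0],"delta_rot":[0,0,0]}]' >/dev/null; python3 st.py
python3 -m creep '[{"translation":[0,0,0],"delta_rot":[0,0,-0.12]},{"translation":[0,0,0],"delta_rot":[0,0,-0.05]},{"translation":[0,0,0],"delta_rot":[0,0,0]}]' >/dev/null; python3 st.py

```

```text
t8.33 p [501.5 147.1  42.7] yaw_y -11.3 q6 26.3 F [-2.1  4.5  0.8] T [ 0.86  0.72 -0.03] g 35.3
t8.58 p [501.5 147.1  42.8] yaw_y -21.0 q6 36.0 F [-2.3  4.5  2.8] T [ 0.96  0.75 -0.05] g 35.2
```

```bash

python3 -m creep '[{"translation":[0,0,0],"delta_rot":[0,0,0]},{"translation":[0,0,0],"delta_rot":[0,0,0]},{"translation":[0,0,0],"delta_rot":[0,0,0]},{"translation":[0,0,0],"delta_rot":[0,0,0]}]' 0.2 20;  python3 st.py
python3 -m creep '[{"translation":[0,0,0.8],"delta_rot":[0,0,0]},{"translation":[0,0,0.8],"delta_rot":[0,0,0]},{"translation":[0,0,0.9],"delta_rot":[0,0,0]}]' ; 
python3 -m creep '[{"translation":[0,0,0],"delta_rot":[0,0,0]},{"translation":[0,0,0],"delta_rot":[0,0,0]},{"translation":[0,0,0],"delta_rot":[0,0,0]},{"translation":[0,0,0],"delta_rot":[0,0,0]},{"translation":[0,0,0],"delta_rot":[0,0,0]}]' -1 20;
python3 -m creep '[{"translation":[0,0,0],"delta_rot":[0,0,0]},{"translation":[0,0,0],"delta_rot":[0,0,0]},{"translation":[0,0,0],"delta_rot":[0,0,0]},{"translation":[0,0,-0.3],"delta_rot":[0,0,0]}]'; python3 st.py
```

```text
time_s: 8.92
ee_pos: [502.3, 146.4, 42.9]
ee_rot: [80.5, 89.9, -30.6]
force: [0.3, 0.6, -0.8]
gripper_width: 54.4
t8.92 p [502.3 146.4  42.9] yaw_y -21.1 q6 36.2 F [ 0.3  0.6 -0.8] T [-0.03 -0.06 -0.01] g 54.4
time_s: 9.17
ee_pos: [502.0, 146.8, 68.7]
ee_rot: [93.5, 90.0, -17.7]
force: [-0.5, -0.2, 0.0]
gripper_width: 54.3
time_s: 9.58
ee_pos: [501.5, 146.8, 67.5]
ee_rot: [-47.6, 90.0, -158.8]
force: [-0.1, 0.6, 0.4]
gripper_width: 24.3
time_s: 9.92
ee_pos: [502.1, 147.0, 65.0]
ee_rot: [123.2, 89.9, 12.0]
force: [0.7, 0.2, 0.8]
gripper_width: 0.3
t9.92 p [502.1 147.   65. ] yaw_y -21.2 q6 36.3 F [0.7 0.2 0.8] T [-0.02 -0.07  0.04] g 0.3
```

```bash

D='x'; python3 -m creep '[{"translation":[0,0,-0.3],"delta_rot":[0,0,0]},{"translation":[0,0,0],"delta_rot":[0,0,0]}]' >/dev/null; python3 st.py
python3 -m creep '[{"translation":[0,0,-0.05],"delta_rot":[0,0,0]},{"translation":[0,0,0],"delta_rot":[0,0,0]}]' >/dev/null; python3 st.py
python3 -m creep '[{"translation":[0,0,-0.05],"delta_rot":[0,0,0]},{"translation":[0,0,0],"delta_rot":[0,0,0]}]' >/dev/null; python3 st.py
python3 -m creep '[{"translation":[0,0,-0.05],"delta_rot":[0,0,0]},{"translation":[0,0,0],"delta_rot":[0,0,0]}]' >/dev/null; python3 st.py
```

```text
t10.08 p [502.1 146.9  63.7] yaw_y -21.2 q6 36.3 F [-4.  -2.  14.9] T [-0.2   0.62  0.03] g 0.8
t10.25 p [502.1 146.9  63.6] yaw_y -21.2 q6 36.3 F [-4.1 -1.1 18.3] T [-0.25  0.75 -0.01] g 0.5
t10.42 p [502.1 146.9  63.5] yaw_y -21.2 q6 36.3 F [-5.4 -1.9 19.1] T [-0.27  0.89  0.03] g 0.7
t10.58 p [502.1 146.9  63.4] yaw_y -21.2 q6 36.3 F [-6.1 -3.1 22.9] T [-0.35  1.07 -0.01] g 0.4
```

```bash

python3 -m creep '[{"translation":[0,0,0.28],"delta_rot":[0,0,0]},{"translation":[0,0,0],"delta_rot":[0,0,0]},{"translation":[0,0,0],"delta_rot":[0,0,0]}]' >/dev/null; python3 st.py
python3 -m creep '[{"translation":[0,0,-0.04],"delta_rot":[0,0,0]},{"translation":[0,0,0],"delta_rot":[0,0,0]}]' >/dev/null; python3 st.py
python3 -m creep '[{"translation":[0,0,-0.04],"delta_rot":[0,0,0]},{"translation":[0,0,0],"delta_rot":[0,0,0]}]' >/dev/null; python3 st.py
python3 -m creep '[{"translation":[0,0,-0.04],"delta_rot":[0,0,0]},{"translation":[0,0,0],"delta_rot":[0,0,0]}]' >/dev/null; python3 st.py
python3 -m creep '[{"translation":[0,0,-0.04],"delta_rot":[0,0,0]},{"translation":[0,0,0],"delta_rot":[0,0,0]}]' >/dev/null; python3 st.py
```

```text
t10.83 p [502.3 147.   63.8] yaw_y -21.2 q6 36.3 F [-1.4 -0.5  8.4] T [-0.03  0.12 -0.02] g 0.5
t11.00 p [502.3 147.   63.7] yaw_y -21.2 q6 36.3 F [-2.2 -0.3 12.2] T [-0.13  0.34  0.04] g 0.2
t11.17 p [502.3 147.   63.7] yaw_y -21.2 q6 36.3 F [-1.6 -1.8 14.3] T [-0.1   0.37  0.02] g 0.6
t11.33 p [502.3 147.   63.6] yaw_y -21.2 q6 36.3 F [-2.4 -1.1 15.3] T [-0.23  0.63  0.01] g 0.9
t11.50 p [502.3 147.   63.6] yaw_y -21.2 q6 36.3 F [-4.8 -1.7 18.1] T [-0.24  0.7   0.03] g 0.2
```

```bash

python3 -m creep '[{"translation":[0,0,0.5],"delta_rot":[0,0,0]},{"translation":[0,0,0],"delta_rot":[0,0,0]},{"translation":[0,0,-0.1],"delta_rot":[0,0,0]},{"translation":[0,0,0],"delta_rot":[0,0,0]}]' >/dev/null; python3 st.py
python3 -m creep '[{"translation":[0,0,-0.05],"delta_rot":[0,0,0]},{"translation":[0,0,0],"delta_rot":[0,0,0]}]' >/dev/null; python3 st.py
python3 -m creep '[{"translation":[0,0,-0.05],"delta_rot":[0,0,0]},{"translation":[0,0,0],"delta_rot":[0,0,0]}]' >/dev/null; python3 st.py
python3 -m creep '[{"translation":[0,0,-0.05],"delta_rot":[0,0,0]},{"translation":[0,0,0],"delta_rot":[0,0,0]}]' >/dev/null; python3 st.py
python3 -m creep '[{"translation":[0,0,-0.05],"delta_rot":[0,0,0]},{"translation":[0,0,0],"delta_rot":[0,0,0]}]' >/dev/null; python3 st.py
```

```text
t11.83 p [501.2 146.8  64.6] yaw_y -21.2 q6 36.3 F [-0.3  0.2 -0.6] T [-0.04 -0.07 -0.03] g 0.5
t12.00 p [501.4 146.8  64.3] yaw_y -21.2 q6 36.3 F [-0.2  0.1  0.5] T [-0.01 -0.08  0.04] g 0.7
t12.17 p [501.6 146.9  64.2] yaw_y -21.2 q6 36.3 F [-0.  -0.   0.3] T [-0.03 -0.03 -0.01] g 0.5
t12.33 p [501.8 146.9  64.1] yaw_y -21.2 q6 36.3 F [-0.6  0.3  1.2] T [-0.02  0.04 -0.03] g 0.2
t12.50 p [501.8 146.9  64. ] yaw_y -21.2 q6 36.3 F [-1.5 -0.1  3.4] T [-0.06  0.2  -0.04] g 0.2
```

```bash

python3 -m creep '[{"translation":[-0.05,0,0.7],"delta_rot":[0,0,0]},{"translation":[0,0,0],"delta_rot":[0,0,0]},{"translation":[0,0,0],"delta_rot":[0,0,0]},{"translation":[0,0,0],"delta_rot":[0,0,0]},{"translation":[0,0,0],"delta_rot":[0,0,0]}]' 0.2 15; python3 -m creep '[{"translation":[0,0,0],"delta_rot":[0,0,0]},{"translation":[0,0,0],"delta_rot":[0,0,0]},{"translation":[0,0,0],"delta_rot":[0,0,0]}]' ;python3 -m creep '[{"translation":[0,0,-0.9],"delta_rot":[0,0,0]},{"translation":[0,0,-0.9],"delta_rot":[0,0,0]},{"translation":[0,0,-0.6],"delta_rot":[0,0,0]},{"translation":[0,0,0],"delta_rot":[0,0,0]}]';
python3 -m creep '[{"translation":[0,0,0],"delta_rot":[0,0,0]},{"translation":[0,0,0],"delta_rot":[0,0,0]},{"translation":[0,0,0],"delta_rot":[0,0,0]},{"translation":[0,0,0],"delta_rot":[0,0,0]},{"translation":[0,0,0],"delta_rot":[0,0,0]}]' -1 15; python3 st.py
python3 -m creep '[{"translation":[0,0,0],"delta_rot":[0,0,0.11]},{"translation":[0,0,0],"delta_rot":[0,0,0.11]},{"translation":[0,0,0],"delta_rot":[0,0,0]}]'>/dev/null; python3 st.py
python3 -m creep '[{"translation":[0,0,0],"delta_rot":[0,0,0.11]},{"translation":[0,0,0],"delta_rot":[0,0,0.11]},{"translation":[0,0,0],"delta_rot":[0,0,0]}]'>/dev/null; python3 st.py
python3 -m creep '[{"translation":[0,0,0],"delta_rot":[0,0,0.11]},{"translation":[0,0,0],"delta_rot":[0,0,0.11]},{"translation":[0,0,0],"delta_rot":[0,0,0]}]'>/dev/null; python3 st.py
```

```text
time_s: 12.92
ee_pos: [501.2, 146.9, 70.4]
ee_rot: [-39.0, 90.0, -150.2]
force: [-0.2, 0.6, -0.4]
gripper_width: 31.1
time_s: 13.17
ee_pos: [501.2, 146.9, 70.3]
ee_rot: [-49.6, 90.0, -160.8]
force: [-0.2, 0.4, 0.0]
gripper_width: 50.8
time_s: 13.5
ee_pos: [499.8, 146.5, 44.5]
ee_rot: [-52.7, 89.8, -163.9]
force: [-0.5, -0.3, 0.5]
gripper_width: 54.9
time_s: 13.92
ee_pos: [501.4, 147.0, 46.8]
ee_rot: [133.1, 90.0, 21.9]
force: [0.1, 0.2, 0.8]
gripper_width: 35.8
t13.92 p [501.4 147.   46.8] yaw_y -21.2 q6 36.3 F [0.1 0.2 0.8] T [ 0.07 -0.05  0.  ] g 35.8
t14.17 p [501.5 147.   46.7] yaw_y -8.5 q6 23.6 F [0.4 1.2 0.1] T [ 0.05 -0.12  0.06] g 35.6
t14.42 p [501.5 147.   46.7] yaw_y 4.0 q6 11.1 F [ 0.3  1.3 -0.3] T [ 0.05 -0.16  0.  ] g 35.5
t14.67 p [501.6 147.   46.7] yaw_y 16.5 q6 -1.4 F [-0.1  0.2  0.4] T [ 0.1  -0.28  0.04] g 35.8
```

```bash

python3 -m creep '[{"translation":[0,0,0],"delta_rot":[0,0,0]},{"translation":[0,0,0],"delta_rot":[0,0,0]},{"translation":[0,0,0],"delta_rot":[0,0,0]}]' 0 15 >/dev/null; 
python3 -m creep '[{"translation":[0,0,0.8],"delta_rot":[0,0,0]},{"translation":[0,0,0.8],"delta_rot":[0,0,0]},{"translation":[0,0,0.6],"delta_rot":[0,0,0]}]' >/dev/null; 
python3 -m creep '[{"translation":[0,0,0],"delta_rot":[0,0,0]},{"translation":[0,0,0],"delta_rot":[0,0,0]},{"translation":[0,0,0],"delta_rot":[0,0,0]},{"translation":[0,0,0],"delta_rot":[0,0,0]},{"translation":[0,0,0],"delta_rot":[0,0,0]}]' -1 20 >/dev/null;
python3 -m creep '[{"translation":[0,0,0],"delta_rot":[0,0,0]},{"translation":[0,0,-0.1],"delta_rot":[0,0,0]},{"translation":[0,0,-0.1],"delta_rot":[0,0,0]},{"translation":[0,0,0],"delta_rot":[0,0,0]}]'; python3 st.py
```

```text
time_s: 15.92
ee_pos: [501.0, 146.9, 66.2]
ee_rot: [-93.5, 90.0, -166.9]
force: [0.5, -0.8, 0.2]
gripper_width: 0.2
t15.92 p [501.  146.9  66.2] yaw_y 16.6 q6 -1.5 F [ 0.5 -0.8  0.2] T [ 0.02 -0.09 -0.03] g 0.2
```

```bash

python3 -m creep '[{"translation":[0,0,-0.13],"delta_rot":[0,0,0]},{"translation":[0,0,0],"delta_rot":[0,0,0]}]' >/dev/null; python3 st.py
python3 -m creep '[{"translation":[0,0,-0.05],"delta_rot":[0,0,0]},{"translation":[0,0,0],"delta_rot":[0,0,0]}]' >/dev/null; python3 st.py
python3 -m creep '[{"translation":[0,0,-0.05],"delta_rot":[0,0,0]},{"translation":[0,0,0],"delta_rot":[0,0,0]}]' >/dev/null; python3 st.py
python3 -m creep '[{"translation":[0,0,-0.05],"delta_rot":[0,0,0]},{"translation":[0,0,0],"delta_rot":[0,0,0]}]' >/dev/null; python3 st.py
python3 -m creep '[{"translation":[0,0,-0.05],"delta_rot":[0,0,0]},{"translation":[0,0,0],"delta_rot":[0,0,0]}]' >/dev/null; python3 st.py
python3 -m creep '[{"translation":[0,0,-0.05],"delta_rot":[0,0,0]},{"translation":[0,0,0],"delta_rot":[0,0,0]}]' >/dev/null; python3 st.py
python3 -m creep '[{"translation":[0,0,-0.05],"delta_rot":[0,0,0]},{"translation":[0,0,0],"delta_rot":[0,0,0]}]' >/dev/null; python3 st.py

```

```text
t16.08 p [501.1 146.9  65. ] yaw_y 16.6 q6 -1.5 F [-0.4 -0.2  0.2] T [-0.02 -0.11 -0.02] g 0.5
t16.25 p [501.2 146.9  64.6] yaw_y 16.6 q6 -1.5 F [ 0.2  0.5 -0.2] T [ 0.03 -0.13 -0.01] g 0.4
t16.42 p [501.2 146.9  64.2] yaw_y 16.6 q6 -1.5 F [-1.2  0.3  0.3] T [ 0.04 -0.04 -0.03] g 0.2
t16.58 p [501.3 146.9  63.8] yaw_y 16.6 q6 -1.5 F [-0.3 -0.7  1. ] T [-0.06 -0.05 -0.01] g 0.5
t16.75 p [501.1 146.8  63.5] yaw_y 16.6 q6 -1.5 F [-0.6 -0.9  5.9] T [-0.13  0.16 -0.01] g 0.4
t16.92 p [501.1 146.7  63.4] yaw_y 16.6 q6 -1.5 F [-2.4 -0.4  7.2] T [-0.18  0.35  0.01] g 0.5
t17.08 p [501.1 146.7  63.2] yaw_y 16.6 q6 -1.5 F [-3.3 -1.9  9.7] T [-0.25  0.44  0.03] g 0.7
```

```bash

python3 -m creep '[{"translation":[0,0,-0.05],"delta_rot":[0,0,0]},{"translation":[0,0,0],"delta_rot":[0,0,0]}]' >/dev/null; python3 st.py
python3 -m creep '[{"translation":[0,0,-0.05],"delta_rot":[0,0,0]},{"translation":[0,0,0],"delta_rot":[0,0,0]}]' >/dev/null; python3 st.py
python3 -m creep '[{"translation":[0,0,-0.05],"delta_rot":[0,0,0]},{"translation":[0,0,0],"delta_rot":[0,0,0]}]' >/dev/null; python3 st.py

```

```text
t17.25 p [501.1 146.7  63.2] yaw_y 16.6 q6 -1.5 F [-4.2 -1.4 12. ] T [-0.27  0.67  0.01] g 0.5
t17.42 p [501.1 146.7  63. ] yaw_y 16.6 q6 -1.5 F [-4.7 -2.9 14.9] T [-0.33  0.79 -0.  ] g 0.5
t17.58 p [501.1 146.7  63. ] yaw_y 16.6 q6 -1.5 F [-6.2 -2.8 18.5] T [-0.32  0.96 -0.03] g 0.3
```

```bash

python3 -m creep '[{"translation":[0,0,0.9],"delta_rot":[0,0,0]},{"translation":[0,0,0],"delta_rot":[0,0,0]},{"translation":[0,0,0],"delta_rot":[0,0,0]},{"translation":[0,0,0],"delta_rot":[0,0,0]},{"translation":[0,0,0],"delta_rot":[0,0,0]}]' 0.1 15 >/dev/null; python3 -m creep '[{"translation":[0,0,0],"delta_rot":[0,0,0]},{"translation":[0,0,0],"delta_rot":[0,0,0]},{"translation":[0,0,0],"delta_rot":[0,0,0]}]' ;python3 -m creep '[{"translation":[0,0,-0.9],"delta_rot":[0,0,0]},{"translation":[0,0,-0.9],"delta_rot":[0,0,0]},{"translation":[0,0,-0.5],"delta_rot":[0,0,0]},{"translation":[0,0,0],"delta_rot":[0,0,0]}]';
python3 -m creep '[{"translation":[0,0,0],"delta_rot":[0,0,0]},{"translation":[0,0,0],"delta_rot":[0,0,0]},{"translation":[0,0,0],"delta_rot":[0,0,0]},{"translation":[0,0,0],"delta_rot":[0,0,0]},{"translation":[0,0,0],"delta_rot":[0,0,0]}]' -1 15; python3 st.py
python3 -m creep '[{"translation":[0,0,0],"delta_rot":[0,0,-0.11]},{"translation":[0,0,0],"delta_rot":[0,0,-0.11]},{"translation":[0,0,0],"delta_rot":[0,0,-0.11]},{"translation":[0,0,0],"delta_rot":[0,0,-0.11]},{"translation":[0,0,0],"delta_rot":[0,0,0]}]'>/dev/null; python3 st.py
python3 -m creep '[{"translation":[0,0,0],"delta_rot":[0,0,-0.12]},{"translation":[0,0,0],"delta_rot":[0,0,-0.12]},{"translation":[0,0,0],"delta_rot":[0,0,-0.12]},{"translation":[0,0,0],"delta_rot":[0,0,-0.11]},{"translation":[0,0,0],"delta_rot":[0,0,0]}]'>/dev/null; python3 st.py
```

```text
time_s: 18.25
ee_pos: [501.2, 146.9, 69.4]
ee_rot: [-90.2, 90.0, -163.5]
force: [0.3, -0.8, 0.2]
gripper_width: 49.2
time_s: 18.58
ee_pos: [499.9, 146.5, 44.9]
ee_rot: [-91.4, 89.8, -164.8]
force: [-0.9, -0.6, -0.0]
gripper_width: 49.9
time_s: 19.0
ee_pos: [501.6, 147.0, 46.9]
ee_rot: [90.4, 89.9, 17.1]
force: [0.4, -0.1, -2.1]
gripper_width: 35.3
t19.00 p [501.6 147.   46.9] yaw_y 16.6 q6 -1.5 F [ 0.4 -0.1 -2.1] T [ 0.04 -0.2   0.05] g 35.3
t19.42 p [501.4 147.   46.9] yaw_y -8.7 q6 23.8 F [ 0.8  0.5 -1.3] T [ 0.1  -0.11 -0.05] g 35.2
t19.83 p [501.4 147.1  47.1] yaw_y -35.5 q6 50.6 F [-1.1 -0.5  0.8] T [ 0.16  0.01 -0.04] g 35.7
```

```bash

python3 -m creep '[{"translation":[0,0,0],"delta_rot":[0,0,0]},{"translation":[0,0,0],"delta_rot":[0,0,0]},{"translation":[0,0,0],"delta_rot":[0,0,0]},{"translation":[0,0,1],"delta_rot":[0,0,0]},{"translation":[0,0,2],"delta_rot":[0,0,0]}]' 0.1 15 ; python3 -m creep '[{"translation":[0,-0.5,2],"delta_rot":[0,0,0]},{"translation":[-0.6,-2,0],"delta_rot":[0,0,0.11]},{"translation":[-0.6,-2.5,0],"delta_rot":[0,0,0.11]},{"translation":[-0.6,-2.5,0],"delta_rot":[0,0,0.11]},{"translation":[-0.6,-2.5,0],"delta_rot":[0,0,0.11]}]' ;python3 -m creep '[{"translation":[-0.2,-0.57,0],"delta_rot":[0,0,0.07]},{"translation":[0,0,0],"delta_rot":[0,0,0]},{"translation":[0,0,0],"delta_rot":[0,0,0]}]'; python3 st.py;  python3 -c "
from h import *
p,d=snap('side','side3'); crop(p,270,170,120,120,6,'c10')"
```

```text
time_s: 20.25
ee_pos: [499.4, 146.3, 75.5]
ee_rot: [-37.6, 89.7, -163.1]
force: [0.2, 0.1, 0.8]
gripper_width: 50.1
time_s: 20.67
ee_pos: [477.1, 46.0, 97.6]
ee_rot: [95.8, 89.9, -4.1]
force: [0.8, -0.6, 0.8]
gripper_width: 50.5
time_s: 20.92
ee_pos: [475.6, 41.1, 97.4]
ee_rot: [112.1, 89.9, 15.6]
force: [-0.8, 0.1, -0.7]
gripper_width: 50.0
t20.92 p [475.6  41.1  97.4] yaw_y -6.4 q6 10.0 F [-0.8  0.1 -0.7] T [-0.03 -0.1  -0.08] g 50.0
```

View pics/c10.png

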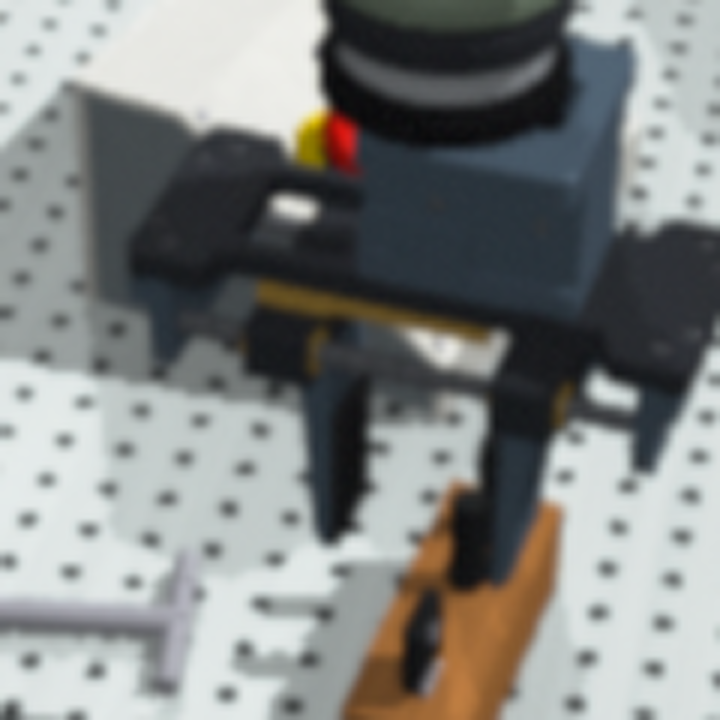

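```bash

python3 -m creep '[{"translation":[0,0,-1.8],"delta_rot":[0,0,0]},{"translation":[0,0,-1.8],"delta_rot":[0,0,0]},{"translation":[0,0,-1.5],"delta_rot":[0,0,0]},{"translation":[0,0,-0.8],"delta_rot":[0,0,0]},{"translation":[0,0,-0.2],"delta_rot":[0,0,0]}]' ; python3 -m creep '[{"translation":[0,0,0],"delta_rot":[0,0,0]},{"translation":[0,0,0],"delta_rot":[0,0,0]}]'; python3 st.py
python3 -m creep '[{"translation":[0,0,0],"delta_rot":[0,0,0]},{"translation":[0,0,0],"delta_rot":[0,0,0]},{"translation":[0,0,0],"delta_rot":[0,0,0]},{"translation":[0,0,0],"delta_rot":[0,0,0]},{"translation":[0,0,0],"delta_rot":[0,0,0]}]' -1 30;python3 -m creep '[{"translation":[0,0,0],"delta_rot":[0,0,0]},{"translation":[0,0,0],"delta_rot":[0,0,0]},{"translation":[0,0,0],"delta_rot":[0,0,0]}]';python3 st.py; python3 -c "
from h import *
p,d=snap('side','side4'); crop(p,270,170,120,120,6,'c11')"
```

```text
time_s: 21.38
ee_pos: [474.6, 41.9, 34.5]
ee_rot: [-81.9, 89.9, -178.2]
force: [-0.0, -0.1, 0.0]
gripper_width: 50.4
time_s: 21.55
ee_pos: [476.0, 41.6, 36.3]
ee_rot: [101.2, 89.9, 4.9]
force: [0.5, -0.2, -0.8]
gripper_width: 50.2
t21.55 p [476.   41.6  36.3] yaw_y -6.3 q6 9.9 F [ 0.5 -0.2 -0.8] T [-0.03 -0.09 -0.02] g 50.2
time_s: 21.97
ee_pos: [475.4, 41.2, 36.0]
ee_rot: [100.4, 90.0, 4.1]
force: [-0.2, -0.3, 1.0]
gripper_width: 20.0
time_s: 22.22
ee_pos: [475.3, 41.2, 35.8]
ee_rot: [90.6, 90.0, -5.7]
force: [-0.2, -0.3, 0.3]
gripper_width: 8.6
t22.22 p [475.3  41.2  35.8] yaw_y -6.3 q6 9.9 F [-0.2 -0.3  0.3] T [ 0.01 -0.08  0.03] g 8.6
```

View pics/c11.png

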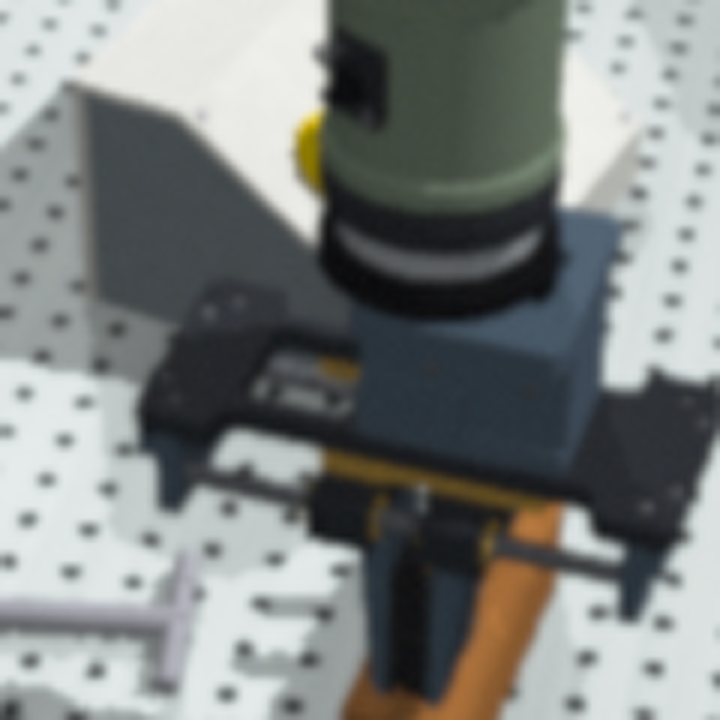

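```bash
cat > tgt.py <<'E'
from h import *
from scipy.spatial.transform import Rotation as R
a=np.radians(-14.4);s,c=np.sin(np.radians(35)),np.cos(np.radians(35))
by=np.array([-np.sin(a),np.cos(a),0]);fr=np.array([-np.cos(a),-np.sin(a),0]);n=fr*s+np.array([0,0,c])
R1=np.stack([-n,by,np.cross(-n,by)],1)
st=readout.state();R0=R.from_euler('xyz',st['ee_rot'],degrees=True).as_matrix()
E
python3 - <<'E'
from tgt import *
print(n,by);rv=R.from_matrix(R1@R0.T).as_rotvec();print(rv,np.linalg.norm(rv),rv/13)
print(np.array([501.6,-299.9,145])-st['ee_pos'])
E
```

```text
[-0.55555648  0.14264266  0.81915204] [0.24868989 0.96858316 0.        ]
[-0.5468205  -0.37770427  1.38152474] 1.5330635253356844 [-0.04206312 -0.02905417  0.10627113]
[  26.28872753 -341.05800676  109.21765037]
```

```bash

python3 -m creep '[{"translation":[0,0,1.5],"delta_rot":[0,0,0]},{"translation":[0,0,3],"delta_rot":[0,0,0]},{"translation":[0,0,3.5],"delta_rot":[0,0,0]},{"translation":[0,0,3],"delta_rot":[0,0,0]},{"translation":[0,0,0],"delta_rot":[0,0,0]}]'
python3 -m creep '[{"translation":[0.2,-2.62,0],"delta_rot":[-0.042,-0.029,0.106]},{"translation":[0.2,-2.62,0],"delta_rot":[-0.042,-0.029,0.106]},{"translation":[0.2,-2.62,0],"delta_rot":[-0.042,-0.029,0.106]},{"translation":[0.2,-2.62,0],"delta_rot":[-0.042,-0.029,0.106]},{"translation":[0.2,-2.62,0],"delta_rot":[-0.042,-0.029,0.106]}]'
python3 -m creep '[{"translation":[0.2,-2.62,0],"delta_rot":[-0.042,-0.029,0.106]},{"translation":[0.2,-2.62,0],"delta_rot":[-0.042,-0.029,0.106]},{"translation":[0.2,-2.62,0],"delta_rot":[-0.042,-0.029,0.106]},{"translation":[0.2,-2.62,0],"delta_rot":[-0.042,-0.029,0.106]},{"translation":[0.2,-2.62,0],"delta_rot":[-0.042,-0.029,0.106]}]'
python3 -m creep '[{"translation":[0.2,-2.62,0],"delta_rot":[-0.042,-0.029,0.106]},{"translation":[0.2,-2.62,0],"delta_rot":[-0.042,-0.029,0.106]},{"translation":[0.2,-2.62,0],"delta_rot":[-0.042,-0.029,0.106]},{"translation":[0,0,0],"delta_rot":[0,0,0]},{"translation":[0,0,0],"delta_rot":[0,0,0]}]'; python3 st.py;python3 - <<'E'
from tgt import *
print('rot err',R.from_matrix(R1@R0.T).as_rotvec(),st['qpos'].round(1))
p,d=snap('side','side5'); cv2.imwrite('pics/s5.png',p[:,:,::-1]);crop(p,290,90,120,120,6,'c12')
p,d=snap('top','top5'); crop(p,420,170,120,120,6,'c13')
E
```

```text
time_s: 22.68
ee_pos: [479.2, 41.5, 151.4]
ee_rot: [100.1, 89.3, 3.8]
force: [0.6, 0.7, 0.0]
gripper_width: 8.9
time_s: 23.1
ee_pos: [485.1, -90.5, 145.2]
ee_rot: [25.4, 75.4, -40.1]
force: [0.1, 0.2, -0.8]
gripper_width: 8.8
time_s: 23.52
ee_pos: [493.5, -205.0, 144.3]
ee_rot: [12.1, 63.8, -25.7]
force: [-0.4, 1.1, -0.3]
gripper_width: 9.1
time_s: 23.93
ee_pos: [497.2, -241.5, 142.9]
ee_rot: [8.4, 60.6, -19.6]
force: [0.3, 0.5, -0.3]
gripper_width: 8.9
t23.93 p [ 497.2 -241.5  142.9] yaw_y 63.0 q6 -103.9 F [ 0.3  0.5 -0.3] T [0.22 0.14 0.01] g 8.9
rot err [-0.10369755 -0.06980308  0.21568804] [ -30.4    7.4  121.7   13.9   22.5 -103.9]
```

View pics/c12.png

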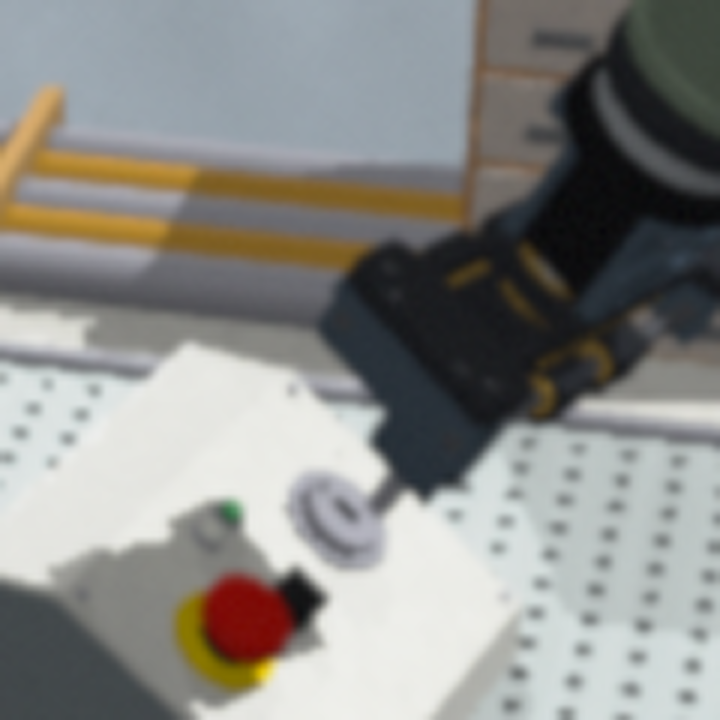

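View pics/c13.png

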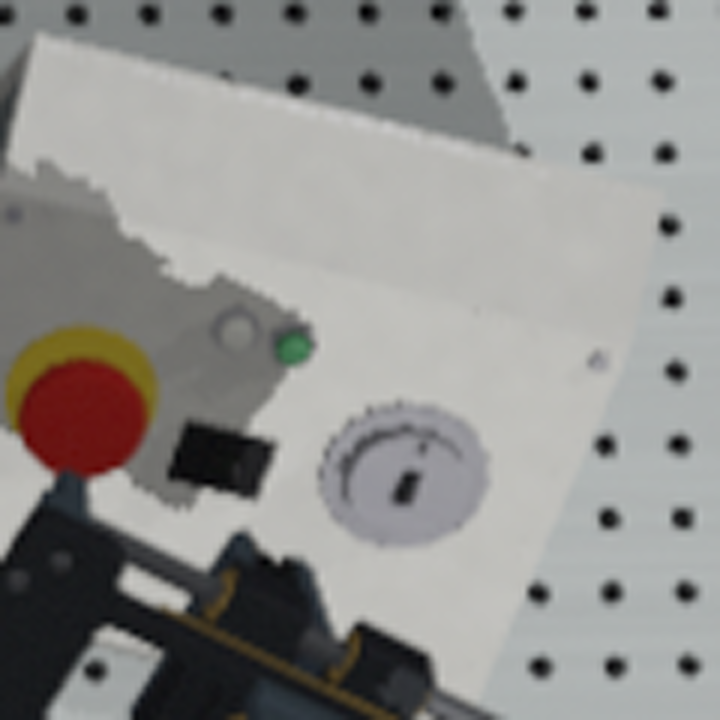

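View pics/s5.png

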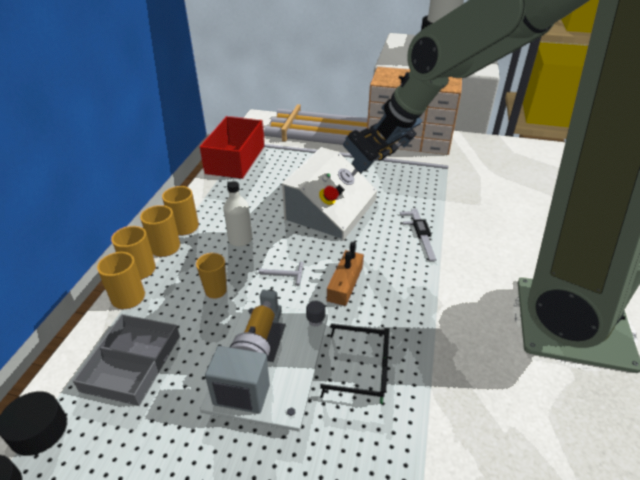

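```bash

python3 -m creep '[{"translation":[0.05,-1,0],"delta_rot":[-0.015,-0.01,0.031]},{"translation":[0.05,-1,0],"delta_rot":[-0.015,-0.01,0.031]},{"translation":[0.05,-1,0],"delta_rot":[-0.015,-0.01,0.031]},{"translation":[0.05,-1,0],"delta_rot":[-0.015,-0.01,0.031]},{"translation":[0.05,-1,0],"delta_rot":[-0.015,-0.01,0.031]}]'
python3 -m creep '[{"translation":[0.05,-0.8,0],"delta_rot":[-0.015,-0.01,0.031]},{"translation":[0,0,0],"delta_rot":[-0.015,-0.01,0.031]},{"translation":[0,0,0],"delta_rot":[0,0,0]},{"translation":[0,0,0],"delta_rot":[0,0,0]}]'
python3 st.py;python3 - <<'E'
from tgt import *
print('rot err',R.from_matrix(R1@R0.T).as_rotvec(),st['qpos'].round(1))
tip=st['ee_pos']+19.8*R0[:,0];print('tip',tip, 'M+30n',np.array([529.3,-307,85])+30*n)
E
```

```text
time_s: 24.45
ee_pos: [501.1, -290.4, 143.9]
ee_rot: [2.1, 56.4, -15.8]
force: [0.0, 0.3, -0.5]
gripper_width: 8.9
time_s: 24.78
ee_pos: [505.7, -294.7, 150.5]
ee_rot: [-0.9, 55.6, -15.2]
force: [-0.1, 0.4, -0.2]
gripper_width: 9.0
t24.78 p [ 505.7 -294.7  150.5] yaw_y 75.6 q6 -146.4 F [-0.1  0.4 -0.2] T [0.2  0.22 0.  ] g 9.0
rot err [ 0.00615323 -0.01266403  0.00075884] [ -39.2    9.4  120.7   37.5   22.2 -146.4]
tip [ 516.47134209 -297.63918402  134.14366787] M+30n [ 512.63330566 -302.72072022  109.57456133]
```

```bash

python3 -m creep '[{"translation":[0,0,0],"delta_rot":[0.067,-0.0172,-0.0987]},{"translation":[0,0,0],"delta_rot":[0.067,-0.0172,-0.0987]},{"translation":[0,0,0],"delta_rot":[0.067,-0.0172,-0.0987]},{"translation":[0,0,0],"delta_rot":[0.067,-0.0172,-0.0987]},{"translation":[0,0,0],"delta_rot":[0.067,-0.0172,-0.0987]}]'
python3 -m creep '[{"translation":[0,0,0],"delta_rot":[0.067,-0.0172,-0.0987]},{"translation":[0,0,0],"delta_rot":[0.067,-0.0172,-0.0987]},{"translation":[0,0,0],"delta_rot":[0.067,-0.0172,-0.0987]},{"translation":[0,0,0],"delta_rot":[0.067,-0.0172,-0.0987]},{"translation":[0,0,0],"delta_rot":[0.067,-0.0172,-0.0987]}]'
python3 st.py;python3 - <<'E'
from tgt import *
R1=R1@np.diag([1,-1,-1.])
rv=R.from_matrix(R1@R0.T).as_rotvec();print('rot err',rv,np.linalg.norm(rv),st['qpos'].round(1))
E
```

```text
time_s: 25.2
ee_pos: [505.4, -294.6, 150.1]
ee_rot: [34.7, 55.8, -14.4]
force: [0.6, -0.0, 0.2]
gripper_width: 8.9
time_s: 25.62
ee_pos: [505.4, -294.6, 150.2]
ee_rot: [69.9, 55.7, -13.6]
force: [0.3, 0.4, -0.3]
gripper_width: 8.6
t25.62 p [ 505.4 -294.6  150.2] yaw_y 10.4 q6 -79.1 F [ 0.3  0.4 -0.3] T [ 0.11  0.28 -0.  ] g 8.6
rot err [ 1.06094585 -0.27239471 -1.59435101] 1.9343629739458548 [-39.9   9.6 120.4  39.1  23.4 -79.1]
```

```bash

python3 -m creep '[{"translation":[0,0,0],"delta_rot":[0.0663,-0.017,-0.0996]},{"translation":[0,0,0],"delta_rot":[0.0663,-0.017,-0.0996]},{"translation":[0,0,0],"delta_rot":[0.0663,-0.017,-0.0996]},{"translation":[0,0,0],"delta_rot":[0.0663,-0.017,-0.0996]},{"translation":[0,0,0],"delta_rot":[0.0663,-0.017,-0.0996]}]' >/dev/null
python3 -m creep '[{"translation":[0,0,0],"delta_rot":[0.0663,-0.017,-0.0996]},{"translation":[0,0,0],"delta_rot":[0.0663,-0.017,-0.0996]},{"translation":[0,0,0],"delta_rot":[0.0663,-0.017,-0.0996]},{"translation":[0,0,0],"delta_rot":[0.0663,-0.017,-0.0996]},{"translation":[0,0,0],"delta_rot":[0.0663,-0.017,-0.0996]}]' >/dev/null
python3 -m creep '[{"translation":[0,0,0],"delta_rot":[0.0663,-0.017,-0.0996]},{"translation":[0,0,0],"delta_rot":[0.0663,-0.017,-0.0996]},{"translation":[0,0,0],"delta_rot":[0.0663,-0.017,-0.0996]},{"translation":[0,0,0],"delta_rot":[0.0663,-0.017,-0.0996]},{"translation":[0,0,0],"delta_rot":[0.0663,-0.017,-0.0996]}]' >/dev/null
python3 -m creep '[{"translation":[0,0,0],"delta_rot":[0.0663,-0.017,-0.0996]},{"translation":[0,0,0],"delta_rot":[0,0,0]},{"translation":[0,0,0],"delta_rot":[0,0,0]}]'
python3 st.py; cat >> tgt.py <<'E'
R1=R1@np.diag([1,-1,-1.])
E
python3 - <<'E'
from tgt import *
rv=R.from_matrix(R1@R0.T).as_rotvec();print('rot err',rv,np.linalg.norm(rv),st['qpos'].round(1))
print('tip',st['ee_pos']+19.8*R0[:,0])
p,d=snap('side','side6'); crop(p,310,120,80,80,9,'c14')
E
```

```text
time_s: 27.12
ee_pos: [505.4, -294.9, 150.2]
ee_rot: [179.6, 55.1, -14.3]
force: [0.7, -0.6, -0.1]
gripper_width: 8.8
t27.12 p [ 505.4 -294.9  150.2] yaw_y -103.9 q6 29.9 F [ 0.7 -0.6 -0.1] T [ 0.12  0.41 -0.01] g 8.8
rot err [ 0.00394891 -0.00218962 -0.0081231 ] 0.009293716784342853 [-39.8   9.4 121.   40.5  22.3  29.9]
tip [ 516.3607448  -297.68396124  133.94382401]
```

View pics/c14.png

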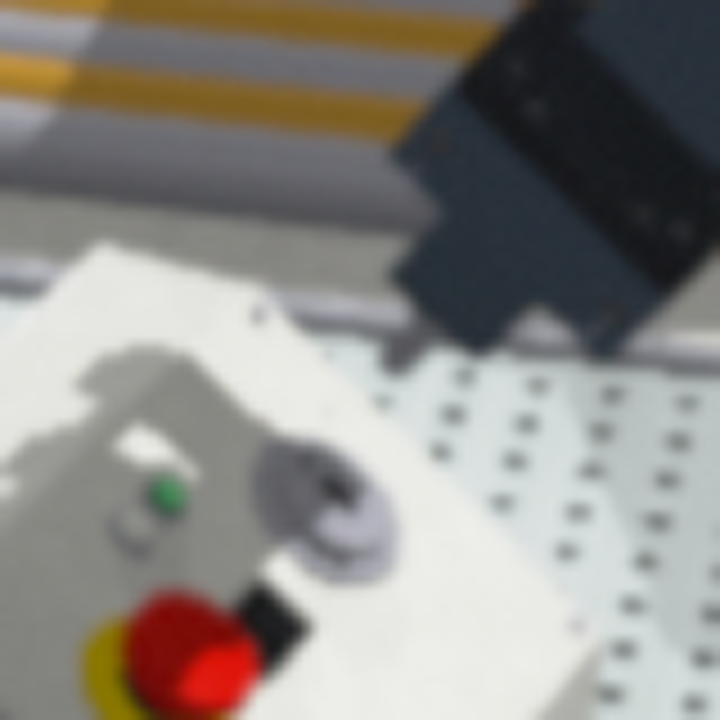

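```bash
python3 - <<'E'
from tgt import *
f=lambda X:((proj('side',X)-[310,120]+.45)*9).round(0)
tip=st['ee_pos']+19.8*R0[:,0]
print('pred tip',f(tip),'shoulder',f(tip+24*n),'alt: +28z -28x',f(tip+[0,0,28]+28*R0[:,0]-0), 'mouth',f([528.8,-307,85]),f([528.8,-308.5,85]))
p,d=load('side6');C=cloud('side',d)
for U,V in [(395,365),(405,355),(415,345),(430,330),(400,275),(470,345)]: print(U,V,C[120+V//9,310+U//9].round(1))
E
```

```text
pred tip [386. 372.] shoulder [435. 321.] alt: +28z -28x [334. 342.] mouth [342. 500.] [343. 498.]
395 365 [ 514.6 -294.9  138.2]
405 355 [ 510.  -296.8  140.6]
415 345 [ 507.4 -294.9  144.8]
430 330 [ 505.3 -295.6  150.3]
400 275 [ 511.3 -281.5  173.7]
470 345 [ 490.7 -281.9  154.4]
```

```bash
python3 - <<'E'
from tgt import *
for nm,tag in(('top','top0'),('side','side0')):
    p,d=load(tag);C=cloud(nm,d).reshape(-1,3);ok=(d.reshape(-1)>0)
    M=np.array([528.8,-307,85]);Q=C-M
    bx=-fr
    up=np.cross(by,n); up*=np.sign(up[2])
    a=Q@by;b=Q@up;h=Q@n
    for name,m in(('rotor',(np.hypot(a,b)<15)),('panel',(np.hypot(a,b)>28)&(np.abs(a)<50)&(np.abs(b)<40)&(a<45))):
        m=m&ok&(np.abs(h)<20); hh=h[m]
        med=np.median(hh); A=np.c_[a[m],b[m],np.ones(m.sum())]; k=np.abs(hh-med)<6
        co=np.linalg.lstsq(A[k],hh[k],rcond=None)[0]
        print(nm,name,m.sum(),'med h',med.round(2),'std',hh[k].std().round(2),'fit',co.round(3))
p,d=load('side0');crop(p,325,155,50,45,14,'c15')
p,d=load('top0');crop(p,465,230,45,42,14,'c16')
E
```

```text
top rotor 181 med h -0.93 std 1.82 fit [-0.004  0.013 -0.957]
top panel 1289 med h -8.82 std 1.9 fit [ 1.000e-03 -3.000e-03 -8.779e+00]
side rotor 74 med h 0.18 std 1.83 fit [-0.047  0.005  0.314]
side panel 475 med h -7.36 std 1.64 fit [-2.000e-03  0.000e+00 -7.338e+00]
```

View pics/c15.png

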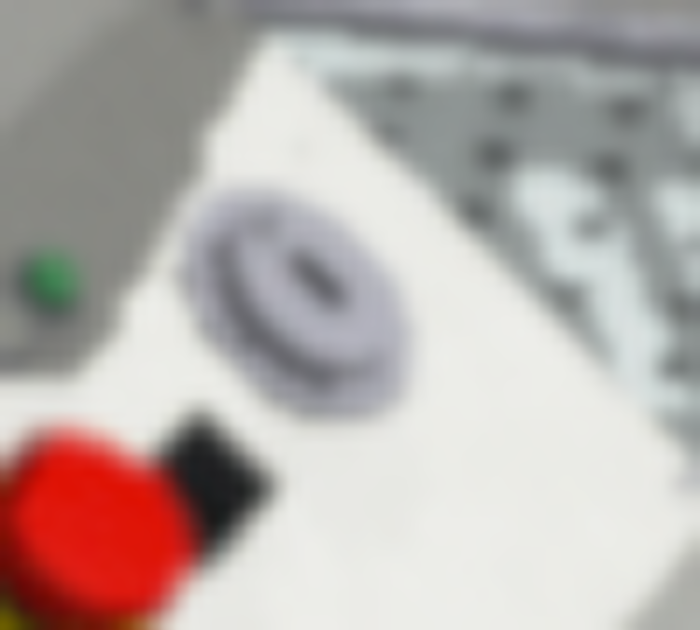

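View pics/c16.png

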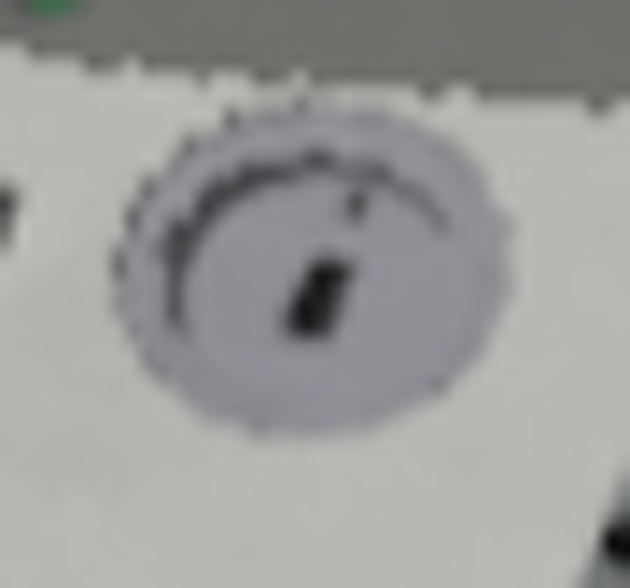

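```bash
python3 - <<'E'
from tgt import *
print('M top',atz('top',487.86,250.8,85))
print('side px obs (347.25,174.5); pred for armframe M_top',proj('side',atz('top',487.86,250.8,85)+[.7,.7,0]))
for dz in(-1,0,1,2): print(dz,atz('side',347.25,174.5,85+dz).round(1))
tip=st['ee_pos']+19.8*R0[:,0]
p,d=load('side6');crop(p,340,145,30,28,22,'c17')
f=lambda X:((proj('side',X)-[340,145]+.48)*22).round(0)
up=np.cross(by,n)*1; up*=np.sign(up[2])
for k in(0,4,24): print(k,[f(tip+k*n+s*up*5) for s in(-.75 if k<4 else -1,0,.75 if k<4 else 1)])
E
```

```text
M top [ 528.44402352 -308.21962807   85.        ]
side px obs (347.25,174.5); pred for armframe M_top [347.40426015 175.01986258]
-1 [ 530.3 -311.5   84. ]
0 [ 530.  -309.9   85. ]
1 [ 529.7 -308.3   86. ]
2 [ 529.5 -306.7   87. ]
0 [array([308., 382.]), array([285., 359.]), array([261., 336.])]
4 [array([336., 369.]), array([304., 339.]), array([273., 308.])]
24 [array([437., 266.]), array([405., 234.]), array([372., 203.])]
```

View pics/c17.png

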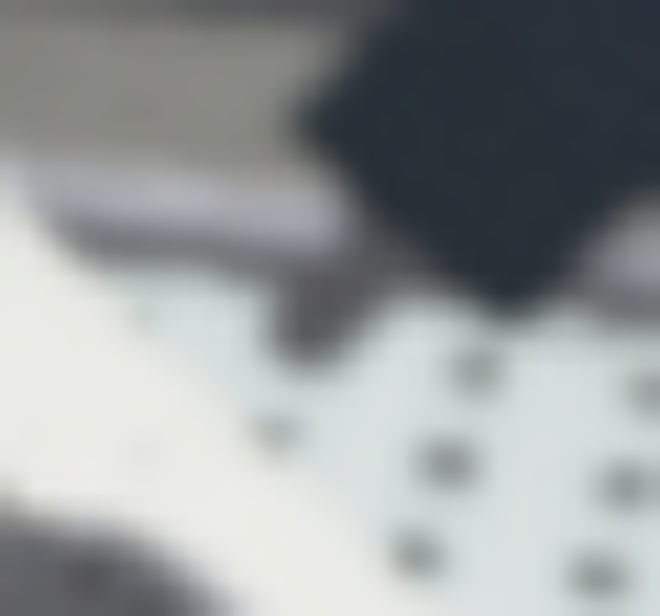

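```bash

python3 -m creep '[{"translation":[0.2,-0.2,-0.8],"delta_rot":[0,0,0]},{"translation":[0.2,-0.2,-0.8],"delta_rot":[0,0,0]},{"translation":[0.2,-0.2,-0.8],"delta_rot":[0,0,0]},{"translation":[0.2,-0.2,-0.8],"delta_rot":[0,0,0]},{"translation":[0.11,-0.08,-0.8],"delta_rot":[0,0,0]}]' 
python3 -m creep '[{"translation":[0,0,-0.19],"delta_rot":[0,0,0]},{"translation":[0,0,0],"delta_rot":[0,0,0]},{"translation":[0,0,0],"delta_rot":[0,0,0]}]'
python3 st.py;cat > look.py <<'E'
import sys
from tgt import *
rv=R.from_matrix(R1@R0.T).as_rotvec();print('rot err',rv.round(3),st['qpos'].round(1))
tip=st['ee_pos']+19.8*R0[:,0];print('tip',tip.round(1))
tag=sys.argv[1]
p,d=snap('side','side'+tag);crop(p,330,155,36,34,18,'s'+tag)
f=lambda X:((proj('side',X)-[330,155]+.47)*18).round(0)
up=np.cross(by,n)*1; up*=np.sign(up[2])
for k in(0,24): print(k,[f(tip+k*n+s*up*5) for s in(-.75 if k<4 else -1,0,.75 if k<4 else 1)])
E
python3 look.py 7
```

```text
time_s: 27.58
ee_pos: [514.6, -304.6, 109.9]
ee_rot: [179.6, 55.0, -14.4]
force: [-1.0, 0.2, -0.6]
gripper_width: 8.9
time_s: 27.83
ee_pos: [514.4, -304.4, 108.4]
ee_rot: [179.7, 55.1, -14.4]
force: [0.3, 0.9, -0.4]
gripper_width: 8.9
t27.83 p [ 514.4 -304.4  108.4] yaw_y -104.1 q6 16.0 F [ 0.3  0.9 -0.4] T [ 0.17  0.41 -0.02] g 8.9
rot err [ 0.002 -0.002 -0.005] [-40.   14.1 122.8  53.6  17.9  16. ]
tip [ 525.4 -307.3   92.1]
0 [array([368., 348.]), array([349., 330.]), array([330., 312.])]
24 [array([469., 259.]), array([444., 234.]), array([418., 209.])]
```

View pics/s7.png

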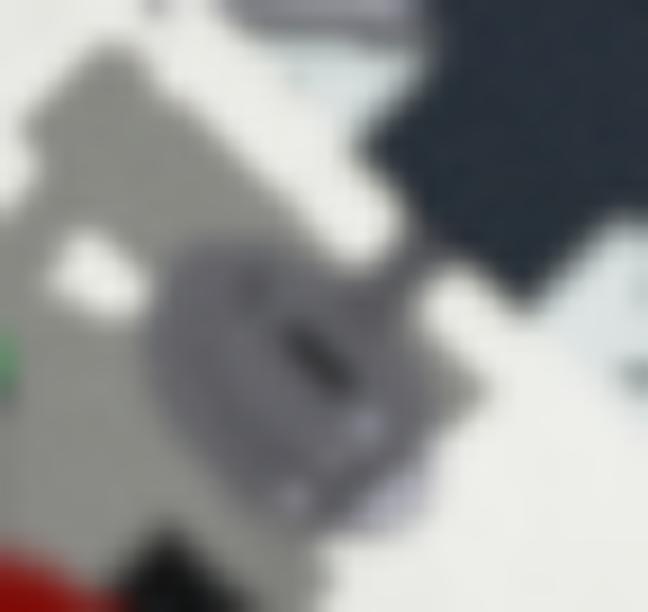

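```bash
python3 - <<'E'
from h import *
p,d=load('side7')
c=p[155:189,330:366,::-1].astype(float); c=np.clip((c-50)*2.4,0,255).astype(np.uint8)
cv2.imwrite('pics/s7e.png',cv2.resize(c,None,fx=18,fy=18,interpolation=cv2.INTER_CUBIC))
E
```

```text
(no output)
```

View pics/s7e.png

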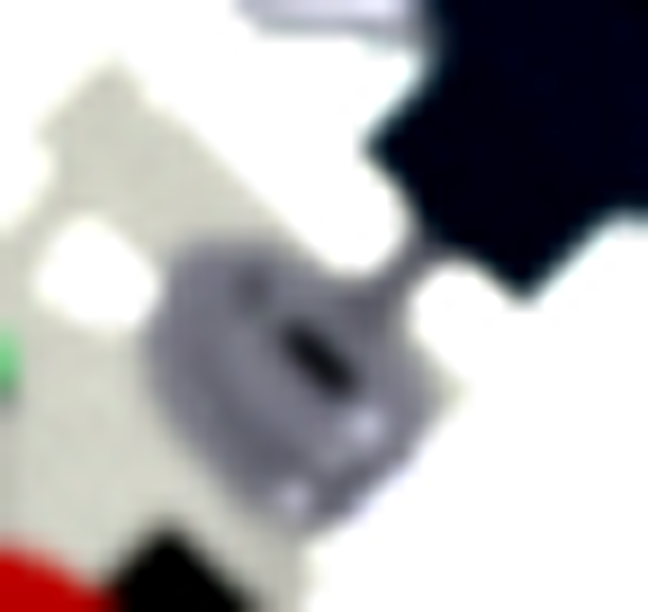

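```bash

python3 -m creep '[{"translation":[0.11,-0.03,-0.16],"delta_rot":[0,0,0]},{"translation":[0.11,-0.03,-0.16],"delta_rot":[0,0,0]},{"translation":[0.11,-0.03,-0.16],"delta_rot":[0,0,0]},{"translation":[0,0,0],"delta_rot":[0,0,0]}]' >/dev/null; python3 st.py
python3 -m creep '[{"translation":[0.11,-0.03,-0.16],"delta_rot":[0,0,0]},{"translation":[0,0,0],"delta_rot":[0,0,0]}]' >/dev/null; python3 st.py
python3 -m creep '[{"translation":[0.11,-0.03,-0.16],"delta_rot":[0,0,0]},{"translation":[0,0,0],"delta_rot":[0,0,0]}]' >/dev/null; python3 st.py
python3 look.py 8
```

```text
t28.22 p [ 517.7 -305.5  103.2] yaw_y -104.2 q6 14.5 F [-0.4 -0.3 -0.6] T [ 0.12  0.35 -0.04] g 8.9
t28.38 p [ 518.8 -305.7  101.5] yaw_y -104.2 q6 14.0 F [ 0.3 -0.2  0.4] T [ 0.13  0.41 -0.05] g 8.6
t28.55 p [ 519.9 -306.    99.9] yaw_y -104.2 q6 13.4 F [-0.1  0.3 -0.7] T [ 0.12  0.41 -0.03] g 8.9
rot err [ 0.002 -0.002 -0.004] [-39.7  15.3 122.8  56.3  17.1  13.4]
tip [ 530.9 -308.8   83.7]
0 [array([330., 389.]), array([311., 370.]), array([293., 352.])]
24 [array([430., 300.]), array([405., 275.]), array([379., 251.])]
```

View pics/s8.png

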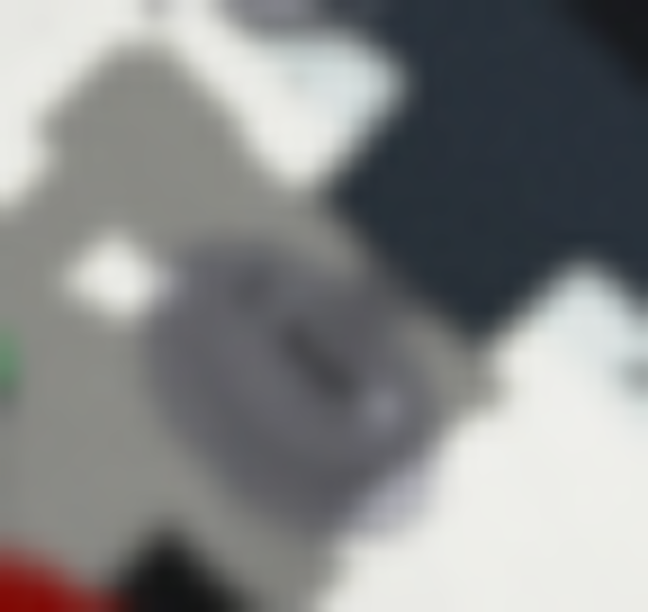

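```bash

python3 -m creep '[{"translation":[0.11,-0.03,-0.16],"delta_rot":[0,0,0]},{"translation":[0,0,0],"delta_rot":[0,0,0]}]' >/dev/null; python3 st.py
python3 -m creep '[{"translation":[0.11,-0.03,-0.16],"delta_rot":[0,0,0]},{"translation":[0,0,0],"delta_rot":[0,0,0]}]' >/dev/null; python3 st.py
```

```text
t28.77 p [ 521.  -306.4   98.4] yaw_y -104.2 q6 12.9 F [ 0.4 -0.1  0.2] T [0.11 0.37 0.03] g 9.1
t28.93 p [ 522.1 -306.7   96.7] yaw_y -104.2 q6 12.4 F [-0.3 -0.4 -0.4] T [0.11 0.4  0.  ] g 8.9
```

```bash

python3 -m creep '[{"translation":[0.11,-0.03,-0.16],"delta_rot":[0,0,0]},{"translation":[0,0,0],"delta_rot":[0,0,0]}]' >/dev/null; python3 st.py
python3 -m creep '[{"translation":[0.11,-0.03,-0.16],"delta_rot":[0,0,0]},{"translation":[0,0,0],"delta_rot":[0,0,0]}]' >/dev/null; python3 st.py
python3 look.py 9
```

```text
t29.10 p [ 523.2 -307.    95.1] yaw_y -104.2 q6 11.8 F [-1.2 -0.1 -0.5] T [ 0.2   0.35 -0.01] g 8.9
t29.27 p [ 524.3 -307.2   93.5] yaw_y -104.2 q6 11.3 F [ 0.5  0.3 -0.5] T [0.11 0.41 0.02] g 9.1
rot err [ 0.002 -0.002 -0.004] [-39.4  16.2 122.7  58.6  16.5  11.3]
tip [ 535.2 -310.1   77.3]
0 [array([300., 418.]), array([282., 400.]), array([263., 382.])]
24 [array([399., 331.]), array([374., 306.]), array([348., 282.])]
```

View pics/s9.png

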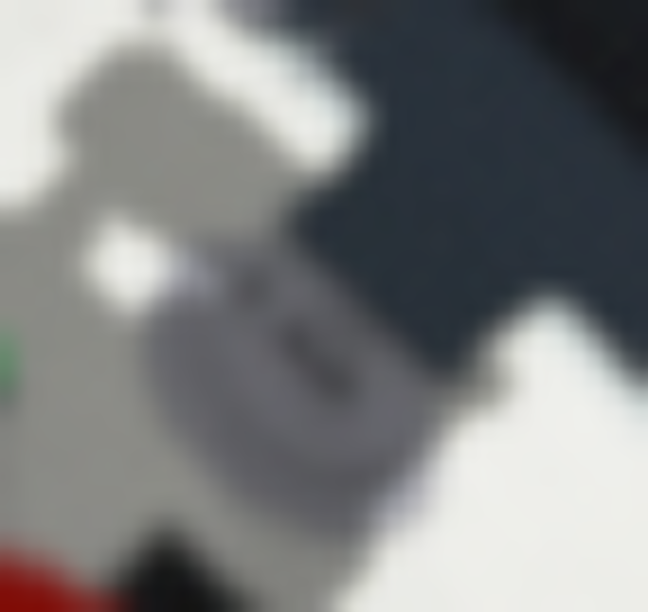

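```bash

python3 -m creep '[{"translation":[0.11,-0.03,-0.16],"delta_rot":[0,0,0]},{"translation":[0,0,0],"delta_rot":[0,0,0]}]' >/dev/null; python3 st.py
python3 -m creep '[{"translation":[0.11,-0.03,-0.16],"delta_rot":[0,0,0]},{"translation":[0,0,0],"delta_rot":[0,0,0]}]' >/dev/null; python3 st.py
python3 -m creep '[{"translation":[0.11,-0.03,-0.16],"delta_rot":[0,0,0]},{"translation":[0,0,0],"delta_rot":[0,0,0]}]' >/dev/null; python3 st.py
python3 look.py 10
```

```text
t29.48 p [ 525.3 -307.6   92. ] yaw_y -104.2 q6 10.7 F [-0.9 -0.4 -0.2] T [0.15 0.34 0.03] g 8.9
t29.65 p [ 526.5 -307.9   90.3] yaw_y -104.2 q6 10.1 F [-0.2 -0.9 -0.5] T [ 0.19  0.41 -0.01] g 8.6
t29.82 p [ 527.6 -308.2   88.7] yaw_y -104.2 q6 9.6 F [-0.4 -0.1  0.1] T [0.12 0.34 0.01] g 8.6
rot err [ 0.002 -0.002 -0.004] [-39.2  16.9 122.6  60.4  16.1   9.6]
tip [ 538.5 -311.    72.5]
0 [array([278., 441.]), array([259., 423.]), array([241., 405.])]
24 [array([376., 354.]), array([351., 329.]), array([326., 305.])]
```

View pics/s10.png

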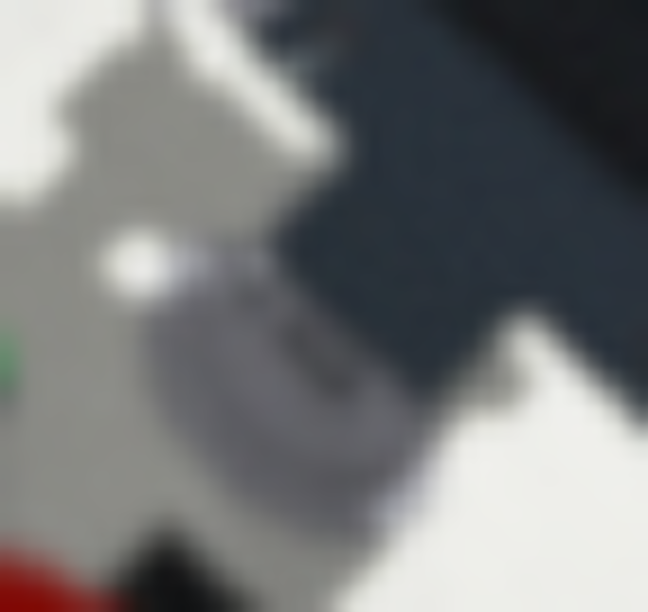

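```bash

python3 -m creep '[{"translation":[0.11,-0.03,-0.16],"delta_rot":[0,0,0]},{"translation":[0,0,0],"delta_rot":[0,0,0]}]' >/dev/null; python3 st.py
python3 -m creep '[{"translation":[0.11,-0.03,-0.16],"delta_rot":[0,0,0]},{"translation":[0,0,0],"delta_rot":[0,0,0]}]' >/dev/null; python3 st.py
python3 -m creep '[{"translation":[0.11,-0.03,-0.16],"delta_rot":[0,0,0]},{"translation":[0,0,0],"delta_rot":[0,0,0]}]' >/dev/null; python3 st.py
python3 -m creep '[{"translation":[0.06,-0.015,-0.08],"delta_rot":[0,0,0]},{"translation":[0,0,0],"delta_rot":[0,0,0]}]' >/dev/null; python3 st.py
```

```text
t30.03 p [ 528.6 -308.5   87.2] yaw_y -104.2 q6 9.0 F [0.3 0.  0.1] T [ 0.16  0.36 -0.03] g 8.7
t30.20 p [ 529.8 -308.7   85.5] yaw_y -104.2 q6 8.4 F [-0.4 -0.1  0.9] T [ 0.16  0.37 -0.01] g 9.0
t30.37 p [ 530.9 -309.    83.9] yaw_y -104.2 q6 7.8 F [-0.  -0.3 -0. ] T [ 0.13  0.38 -0.02] g 8.9
t30.53 p [ 531.4 -309.2   83.2] yaw_y -104.2 q6 7.5 F [-0.3 -0.2 -1.1] T [0.14 0.41 0.02] g 9.1
```

```bash

python3 -m creep '[{"translation":[0.06,-0.015,-0.08],"delta_rot":[0,0,0]},{"translation":[0,0,0],"delta_rot":[0,0,0]}]' >/dev/null; python3 st.py
python3 -m creep '[{"translation":[0.06,-0.015,-0.08],"delta_rot":[0,0,0]},{"translation":[0,0,0],"delta_rot":[0,0,0]}]' >/dev/null; python3 st.py
python3 -m creep '[{"translation":[0.06,-0.015,-0.08],"delta_rot":[0,0,0]},{"translation":[0,0,0],"delta_rot":[0,0,0]}]' >/dev/null; python3 st.py
```

```text
t30.70 p [ 532.  -309.4   82.7] yaw_y -104.2 q6 7.2 F [-0.8  0.2  0.9] T [ 0.13  0.39 -0.04] g 8.9
t30.87 p [ 532.1 -309.4   82.6] yaw_y -104.2 q6 6.9 F [-7.3  1.9  8.8] T [ 0.21  0.75 -0.05] g 9.1
t31.03 p [ 532.2 -309.4   82.4] yaw_y -104.2 q6 6.6 F [-14.8   3.3  15.7] T [0.3  1.01 0.01] g 8.7
```

```bash
cat >> st.py <<'E'
nn=np.array([-.5556,.1426,.8192]);print('   Tn %.2f Fn %.1f'%(s['torque']@nn,s['force']@nn),'turn',np.degrees(np.arctan2(M[:,1]@np.array([.7935,-.2037,.5736]),-M[:,1]@np.array([.2487,.9686,0]))).round(1), s['qpos'].round(1)[3:])
E
python3 -m creep '[{"translation":[-0.06,0.015,0.08],"delta_rot":[0,0,0]},{"translation":[0,0,0],"delta_rot":[0.0556,-0.0143,-0.0819]},{"translation":[0,0,0],"delta_rot":[0.0556,-0.0143,-0.0819]},{"translation":[0,0,0],"delta_rot":[0.0556,-0.0143,-0.0819]},{"translation":[0,0,0],"delta_rot":[0,0,0]}]' >/dev/null; python3 st.py
python3 -m creep '[{"translation":[0,0,0],"delta_rot":[0.0556,-0.0143,-0.0819]},{"translation":[0,0,0],"delta_rot":[0.0556,-0.0143,-0.0819]},{"translation":[0,0,0],"delta_rot":[0.0556,-0.0143,-0.0819]},{"translation":[0,0,0],"delta_rot":[0,0,0]}]' >/dev/null; python3 st.py
```

```text
t31.45 p [ 532.5 -309.2   82.8] yaw_y -118.5 q6 24.2 F [-6.   3.1  8.7] T [0.33 0.43 0.11] g 8.7
   Tn -0.03 Fn 10.9 turn -17.1 [63.2 15.6 24.2]
t31.78 p [ 532.2 -309.6   82.7] yaw_y -133.6 q6 41.3 F [-9.   1.7  8.2] T [0.25 0.61 0.01] g 8.7
   Tn -0.05 Fn 11.9 turn -34.3 [63.3 15.5 41.3]
```

```bash

python3 -m creep '[{"translation":[0,0,0],"delta_rot":[0.0556,-0.0143,-0.0819]},{"translation":[0,0,0],"delta_rot":[0.0556,-0.0143,-0.0819]},{"translation":[0,0,0],"delta_rot":[0.0556,-0.0143,-0.0819]},{"translation":[0,0,0],"delta_rot":[0,0,0]}]' >/dev/null; python3 st.py
python3 -m creep '[{"translation":[0,0,0],"delta_rot":[0.0556,-0.0143,-0.0819]},{"translation":[0,0,0],"delta_rot":[0.0556,-0.0143,-0.0819]},{"translation":[0,0,0],"delta_rot":[0,0,0]}]' >/dev/null; python3 st.py
python3 -m creep '[{"translation":[0,0,0],"delta_rot":[0.0278,-0.0072,-0.041]},{"translation":[0,0,0],"delta_rot":[0,0,0]}]' >/dev/null; python3 st.py
python3 -m creep '[{"translation":[0,0,0],"delta_rot":[0.0278,-0.0072,-0.041]},{"translation":[0,0,0],"delta_rot":[0,0,0]}]' >/dev/null; python3 st.py
```

```text
t32.12 p [ 531.9 -309.9   82.5] yaw_y -150.2 q6 58.3 F [-8.7  1.5  8.3] T [ 0.17  0.84 -0.15] g 9.2
   Tn -0.10 Fn 11.8 turn -51.5 [63.5 15.5 58.3]
t32.37 p [ 531.7 -310.1   82.4] yaw_y -162.5 q6 69.6 F [-9.6  0.7  8.2] T [ 0.01  0.94 -0.2 ] g 9.1
   Tn -0.04 Fn 12.2 turn -63.0 [63.6 15.5 69.6]
t32.53 p [ 531.6 -310.1   82.4] yaw_y -165.6 q6 72.3 F [-9.9  2.5  7.7] T [ 0.04  1.   -0.17] g 8.8
   Tn -0.02 Fn 12.2 turn -65.7 [63.6 15.5 72.3]
t32.70 p [ 531.6 -310.1   82.3] yaw_y -168.8 q6 75.2 F [-8.9  0.6  8.2] T [ 0.09  0.98 -0.15] g 8.7
   Tn -0.03 Fn 11.7 turn -68.6 [63.7 15.5 75.2]
```

```bash

python3 -m creep '[{"translation":[0,0,0],"delta_rot":[0.0278,-0.0072,-0.041]},{"translation":[0,0,0],"delta_rot":[0,0,0]}]' >/dev/null; python3 st.py
python3 -m creep '[{"translation":[0,0,0],"delta_rot":[0.0278,-0.0072,-0.041]},{"translation":[0,0,0],"delta_rot":[0,0,0]}]' >/dev/null; python3 st.py
python3 -m creep '[{"translation":[0,0,0],"delta_rot":[0.0278,-0.0072,-0.041]},{"translation":[0,0,0],"delta_rot":[0,0,0]}]' >/dev/null; python3 st.py
```

```text
t32.87 p [ 531.5 -310.2   82.2] yaw_y -172.1 q6 78.0 F [-10.    0.6   8.2] T [-0.    1.06 -0.2 ] g 8.8
   Tn -0.01 Fn 12.3 turn -71.5 [63.7 15.4 78. ]
t33.03 p [ 531.4 -310.2   82.2] yaw_y -175.5 q6 80.8 F [-11.1   0.6   8. ] T [ 0.02  1.12 -0.22] g 8.7
   Tn -0.03 Fn 12.8 turn -74.3 [63.8 15.4 80.8]
t33.20 p [ 531.4 -310.1   82.2] yaw_y -178.9 q6 83.6 F [-9.9 -0.4  7.8] T [-0.01  1.18 -0.19] g 8.7
   Tn 0.02 Fn 11.8 turn -77.2 [63.8 15.4 83.6]
```

```bash
python3 - <<'E'
from h import *
p,d=snap('side','side11');crop(p,315,135,60,60,11,'s11')
p,d=snap('top','top11');crop(p,440,190,90,90,7,'t11')
E
```

```text
(no output)
```

View pics/s11.png

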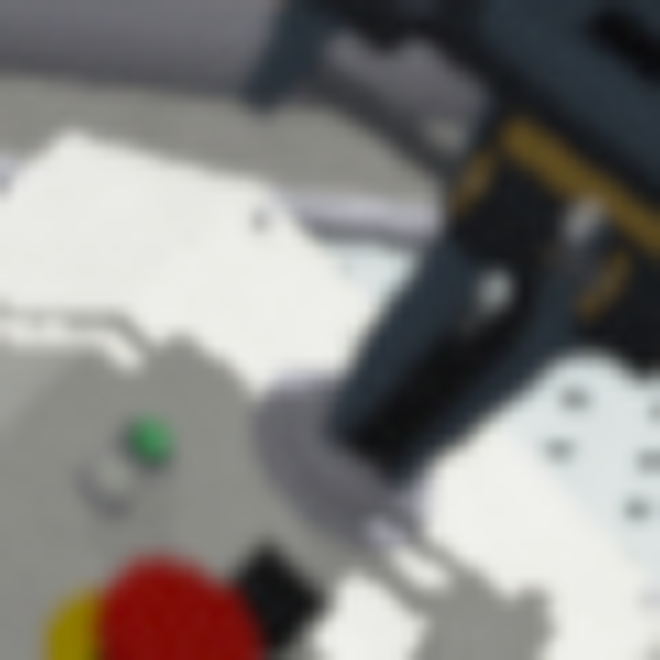

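View pics/t11.png

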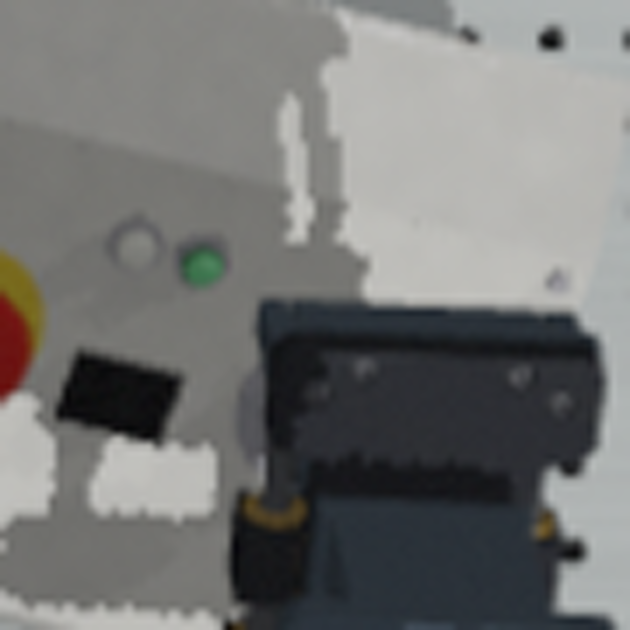

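```bash

python3 -m creep '[{"translation":[-0.03,0.008,0.04],"delta_rot":[0,0,0]},{"translation":[0,0,0],"delta_rot":[0,0,0]}]' >/dev/null; python3 st.py
python3 -m creep '[{"translation":[0,0,0],"delta_rot":[0,0,0]},{"translation":[0,0,0],"delta_rot":[0,0,0]},{"translation":[0,0,0],"delta_rot":[0,0,0]},{"translation":[0,0,0],"delta_rot":[0,0,0]}]' -0.3 30 ; python3 st.py
```

```text
t33.47 p [ 531.4 -310.1   82.2] yaw_y -178.8 q6 83.7 F [-7.9 -1.   4.8] T [-0.07  1.01 -0.29] g 8.9
   Tn -0.06 Fn 8.2 turn -77.1 [63.7 15.5 83.7]
time_s: 33.8
ee_pos: [532.6, -309.3, 82.2]
ee_rot: [-102.8, 54.9, -14.2]
force: [-0.2, -0.6, 0.6]
gripper_width: 31.2
t33.80 p [ 532.6 -309.3   82.2] yaw_y -178.8 q6 83.7 F [-0.2 -0.6  0.6] T [ 0.24  0.29 -0.04] g 31.2
   Tn -0.13 Fn 0.6 turn -77.1 [63.7 15.6 83.7]
```

Retreat along the axis and look.

```bash

python3 -m creep '[{"translation":[-0.56,0.14,0.82],"delta_rot":[0,0,0]},{"translation":[-0.83,0.21,1.23],"delta_rot":[0,0,0]},{"translation":[-0.83,0.21,1.23],"delta_rot":[0,0,0]},{"translation":[-0.83,0.21,1.23],"delta_rot":[0,0,0]},{"translation":[-0.83,0.21,1.23],"delta_rot":[0,0,0]}]'
python3 -m creep '[{"translation":[-1.7,0.4,2.5],"delta_rot":[0,0,0]},{"translation":[-1.7,0.4,2.5],"delta_rot":[0,0,0]},{"translation":[0,0,0],"delta_rot":[0,0,0]}]'
python3 - <<'E'
from h import *
p,d=snap('side','side12');crop(p,315,135,60,60,11,'s12')
p,d=snap('top','top12');crop(p,440,190,90,90,7,'t12')
E
```

```text
time_s: 34.22
ee_pos: [493.2, -299.3, 140.0]
ee_rot: [-102.8, 55.0, -14.2]
force: [-0.1, -0.0, -0.5]
gripper_width: 32.0
time_s: 34.47
ee_pos: [459.4, -292.6, 194.5]
ee_rot: [-103.2, 54.6, -14.6]
force: [0.1, 0.4, 1.0]
gripper_width: 31.8
```

View pics/s12.png

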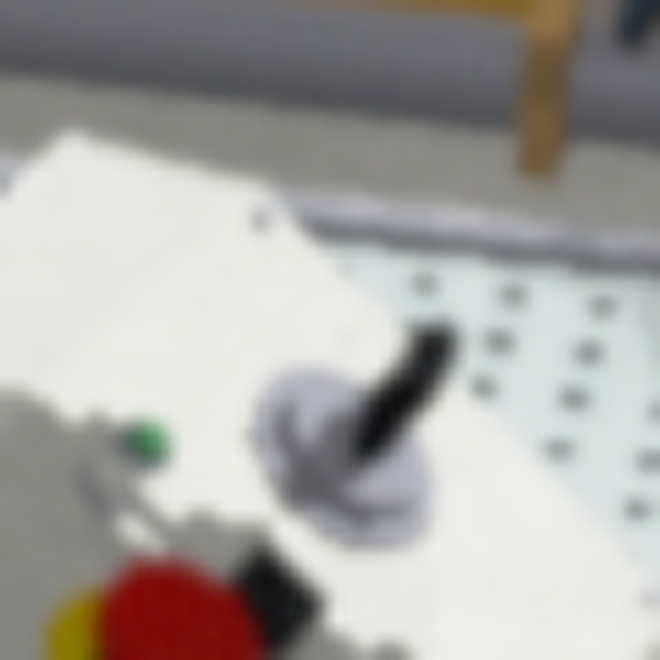

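View pics/t12.png

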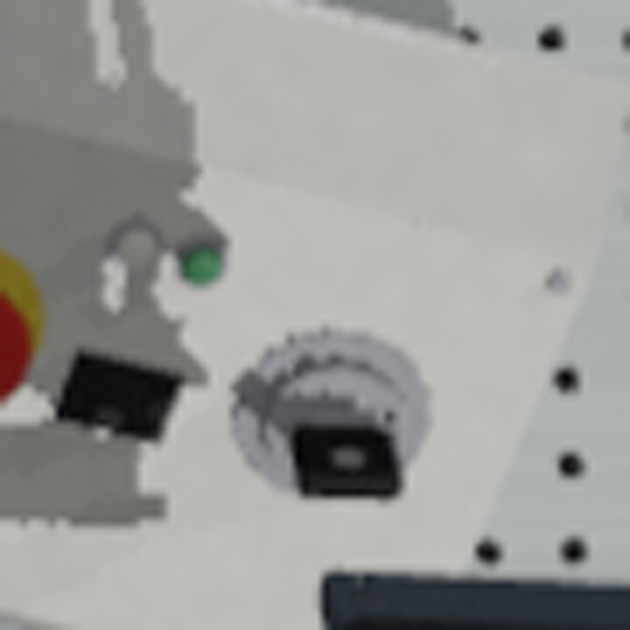

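```bash
python3 - <<'E'
from tgt import *
M=np.array([529.9,-308.8,85.8])
for k in(4,34): print(k,((proj('side',M+k*n)-[315,135]+.45)*11).round(),((proj('top',M+k*n)-[440,190]+.43)*7).round())
p,d=load('side12');cv2.imwrite('pics/s12f.png',p[:,:,::-1])
E
python3 -m creep '[{"translation":[-1.7,0.4,2.5],"delta_rot":[0,0,0]},{"translation":[0,0,0],"delta_rot":[0,0,0]},{"translation":[0,0,0],"delta_rot":[0,0,0]}]'; python3 st.py
```

```text
4 [369. 429.] [342. 430.]
34 [441. 356.] [355. 485.]
time_s: 34.82
ee_pos: [442.8, -287.8, 214.4]
ee_rot: [-102.8, 54.9, -14.3]
force: [0.3, -0.0, -0.1]
gripper_width: 31.5
t34.82 p [ 442.8 -287.8  214.4] yaw_y -178.8 q6 111.9 F [ 0.3 -0.  -0.1] T [0.23 0.34 0.01] g 31.5
   Tn -0.07 Fn -0.3 turn -77.1 [ 33.3  32.9 111.9]
```

View pics/s12f.png

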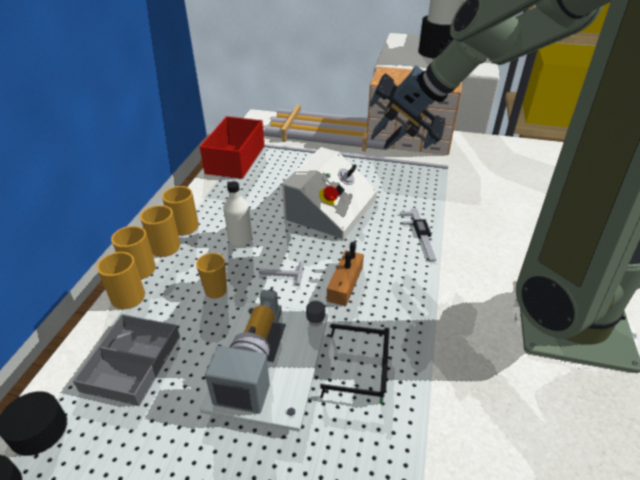

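```bash
python3 -c "
from workcell import env
print(env.job_done())"
```

```text
the job is handed in; nothing more can be done
None
```

I did both parts and handed the job in at about 34.8 s of the 72 s. The weight on the four feet is inferred from knob pressing, not measured directly.

**Screw foot**
- I turned the knob clockwise in steps and checked it by pressing on its top with the fingers closed.
- When I turned it back 38° as a check, pressing felt soft, which put first touch about 15° of turning beyond that point. With the foot down, it was firm from the first newton, with no rocking.
- I then turned it 52° clockwise, which by my estimate leaves it about 37° past first touch. My readings disagreed on where first touch was, so the range is about 30 to 60°. A foot only starts to lift past 72°.
- I did not press the knob again after that last turn, and I did not press the other corners.

**Key and switch**
- The key slid into the switch with no side force. It stopped firmly on its shoulder, with the tip about 24 mm deep by the arm's reading.
- I turned the gripper 77° clockwise. I never felt a clear end stop.
- In the last top picture the rotor mark has moved about 59° (1.03 rad), past the 0.85 rad needed.
- In the last pictures the key stands in the switch, released. The arm is well clear, and nothing else looks moved in the side view.

**Tool offset:** the pictures showed the fingertips 14 mm behind the reported tool point, not 14 mm ahead as described. I used the measured offset throughout.

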